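# Reset a tripped slide dryer and load it

## Task

The slide dryer's thermal cut-out has tripped because a carton was left on its air intake. Push the tripped lever fully off to reset it, and while it is off stand the carton on the bench beside the dryer and hang every slide rack by its handle on a hook of its own, upright, without tipping any of them over; then throw the lever fully on. Leave the other things on the bench where they are.

Things in the scene. Friction and masses are not known exactly. Their poses are not given: they have to be found in the camera images.
- dryer: slide dryer, fixed: white plinth, top 42 mm above the bench (x -155..85, y -150..150 mm), white hook panel along its back, front face x = 67, 220 mm high. Origin on the bench; z up, x from front to back (away from robot), y to its left. Slotted air intake: left front of the plinth's top (x -150..-58, y 24..140). Cut-out: grey block on the right front (x -138..-82, y -132..-28), top 68 mm above the bench.
- hook_1 (a point): left hook of 3, 95 mm apart along y on the dryer's panel: 8 mm bar that comes out along the dryer's -x and turns up at the end. This point: top of the bar, middle of the level seat (17 mm long; behind it the bar rises gently to the panel), 176 mm above the bench: the handle wire must rest here or farther back; the upturned tip ends 24 mm in front and 24 mm above it. Axes as the dryer's
- hook_2 (a point): middle hook of 3, 95 mm apart along y on the dryer's panel: 8 mm bar that comes out along the dryer's -x and turns up at the end. This point: top of the bar, middle of the level seat (17 mm long; behind it the bar rises gently to the panel), 176 mm above the bench: the handle wire must rest here or farther back; the upturned tip ends 24 mm in front and 24 mm above it. Axes as the dryer's
- hook_3 (a point): right hook of 3, 95 mm apart along y on the dryer's panel: 8 mm bar that comes out along the dryer's -x and turns up at the end. This point: top of the bar, middle of the level seat (17 mm long; behind it the bar rises gently to the panel), 176 mm above the bench: the handle wire must rest here or farther back; the upturned tip ends 24 mm in front and 24 mm above it. Axes as the dryer's
- cutout (a joint): cut-out lever (orange grip); hinge along the dryer's x. 0 = upright; -0.55 rad = fully OFF, leaning to the dryer's -y (white dot); +0.55 = fully ON, leaning to +y (green dot). Starts tripped, near upright. About 1 N at the grip moves it and it stays where left, but until it has been pushed past about -0.45 a spring (up to 6 N at the grip) drives it back from the ON side to upright
- lever_axis (a point): hinge axis of the lever, fixed in the dryer, 60 mm above the bench; axes as the dryer's. The lever reaches 56 mm out from here; above the housing it is 18 mm wide along x and 12 mm thick along y
- rack_1_grip (a point): may be absent: loose steel slide rack, 180 g: body 84 mm (x) x 56 (y) x 36 high; arched 6 mm wire handle in its y-z plane from the two long sides; on top a blue grip tab 24 (x) x 16 (y) x 32 mm, its top 138 mm above the underside. This point is the middle of the tab, 126 mm above the underside; z up, x along the rack; may hang either way round
- rack_1_eye (a point): underside of the top wire of rack_1's handle, 101 mm above the underside, 25 mm below the grip point: it rests in the hook's seat, the hook passing through the handle along the rack's x. The opening is 14 mm wide at the top, 46 mm wide 40 mm lower
- rack_2_grip (a point): may be absent: loose steel slide rack, 180 g: body 84 mm (x) x 56 (y) x 36 high; arched 6 mm wire handle in its y-z plane from the two long sides; on top a blue grip tab 24 (x) x 16 (y) x 32 mm, its top 138 mm above the underside. This point is the middle of the tab, 126 mm above the underside; z up, x along the rack; may hang either way round
- rack_2_eye (a point): underside of the top wire of rack_2's handle, 101 mm above the underside, 25 mm below the grip point: it rests in the hook's seat, the hook passing through the handle along the rack's x. The opening is 14 mm wide at the top, 46 mm wide 40 mm lower
- rack_3_grip (a point): may be absent: loose steel slide rack, 180 g: body 84 mm (x) x 56 (y) x 36 high; arched 6 mm wire handle in its y-z plane from the two long sides; on top a blue grip tab 24 (x) x 16 (y) x 32 mm, its top 138 mm above the underside. This point is the middle of the tab, 126 mm above the underside; z up, x along the rack; may hang either way round
- rack_3_eye (a point): underside of the top wire of rack_3's handle, 101 mm above the underside, 25 mm below the grip point: it rests in the hook's seat, the hook passing through the handle along the rack's x. The opening is 14 mm wide at the top, 46 mm wide 40 mm lower
- carton_mid (a point): small white carton, 62 x 62 x 42 mm, 50 g, standing on the dryer's air intake; this point is its centre, 21 mm above its underside; z up, x and y square to its sides
- glue_stick: bystander, to be left alone: red and white glue stick standing up, 26 mm across, 84 mm tall; origin under its centre
- bottle_blue: bystander, to be left alone: small brown reagent bottle with blue cap, 45 mm across, 80 mm tall; origin under its centre
- rack_1: the same rack_1 as a body; origin under its centre
- rack_2: the same rack_2 as a body; origin under its centre
- rack_3: the same rack_3 as a body; origin under its centre

How it is judged:
By the outcome, as a careful person would: the job done as asked, in the order asked, and still so for the second after the job is handed in, with the robot touching nothing.
Of rack_1, rack_2, rack_3 only 2 to 3 are there at a start; the rules pass over those that are not, and their reading is None.
At some moment in a run one of rack_1, rack_2, rack_3 may be knocked a few centimetres aside while the robot is not near it.
It also fails if it takes over 210 s, if anything falls off the work surface, if the arm or the gripper's body presses on something with over 40 N, if the wrist force passes 120 N, or if a joint passes its speed limit or range.

## Robot

A 6-joint arm with a two-finger parallel gripper is mounted at the origin on a cart in front of the work surface, level with it; the furniture and walls round the work are solid. World frame = base frame: x ahead of the robot, y to its left, z up, the work surface at z = 0. Lengths are in m, angles in degrees, forces in N, time in s.
With the tool pointing down it reaches from about 0.375 to 0.9 m from the base axis. Payload 3.1 kg.
Tool frame: the origin (TCP) lies at the centre of the arm's flange, where the gripper is bolted on; the fingertips stand 182 mm ahead of it and the grasp point (between the pads) lies 164 mm ahead of it; x points along the fingers, z is the direction in which the jaws open and shut, and the axes are right-handed (so a half turn about x gives the same grasp; the last joint's range is limited). The gripper opens to 87 mm and grips with 3 to 60 N. Pads are 19 mm wide; open, the fingers measure 117 mm over their backs; the gripper's body (75 mm by 190 mm) begins 51 mm behind the grasp point.
Start: joints at [66.492, 30.224, 82.088, -0, 67.689, -10.227], TCP at [0.144, 0.608, 0.405] pointing down, gripper open.
Joint ranges: [-176.69, 176.69], [-43.24, 126.21], [12.49, 139.97], [-82, 262], [0, 151.66], [-163.58, 163.58]. Speed limits (degrees/s): [159.86, 159.86, 180, 180, 180, 180].

## Interface

Orientations are given as a 3x3 rotation matrix whose columns are the frame's x, y, z axes.
In Python, from rig import bot gives the robot as it stands.
- The arm moves only by the shell command python3 -m crank 'ROWS' [OPENING]. ROWS is JSON, a list of rows, each an object with "offset": the shift along the tool's x, y, z in m, a list of three; "spin": the turn about the tool's x in rad. A call has 1 to 12 rows; each row shifts and turns the commanded pose from where the row before left it, along the tool's axes as they then stand; what a row does not reach is not made up. A row lasts 1/10 s, in which the tool goes at most 50 mm and 8.59 degrees, less where a joint would pass 70% of its speed; a pose out of reach is approached as far as the arm can. A call is refused whole if a number of a shift passes 0.05 or a number of a turn 0.15, either way. A call with a gripper value outside its range is refused whole. OPENING is the finger opening in m, from 0 to 0.087, set as the call begins (- or left out, the last holds). The fingers move at their own pace and stop on an object; the grip force is fixed at half the most. Time passes only in rows, so rows that do not move let the fingers close. It gives the time, the measured TCP pose, the force and the opening at its end, in the units of the state.
- bot.read_state(): the state, without advancing time (a new reading comes with each control period).
- bot.capture(name): name is "side" or "top"; returns a dict with "pixels" (400x640x3 uint8, blue, green, red), "depth" (400x640 float32, m along the optical axis (not along the pixel's ray), 0 where there is no reading), "K" (3x3 intrinsics, pixels), "world_to_cam" (4x4, takes a point from world to camera coordinates). Camera axes: x right, y up, looking along -z (the intrinsics and any distortion apply to the point x, -y, -z); pixel columns grow to the right and rows downward; lengths in m; the calibration is good to about 2 mm. A picture is of the moment at which its call begins.
- bot.hand_in(): hands the job in, once; it reports no verdict.
Trained networks look in a picture, given as the dict that the camera call returned (one of the last four; its "shot" number tells which), for a name from the list of things; names that differ only in an ending like _2 or _b are one class to them, and where a whole thing is asked for, a point or a joint stands for the part that bears it (a point fixed in the world has none). Each returns a list of dicts, best first, with "p" (0 to 1); they miss things now and then, are a little off and sometimes report something else, mostly with a low value. They report only what shows in the picture. A call takes as long as a camera call.
- bot.regions_of(label, picture): "region" (400x640 bool, what is visible of it) and "extent" ([centre column, centre row, width, height] in pixels, round what is visible of it).
The state is a dict: "time_s": time; "joint_positions": joint angles; "qvel": joint speeds; "tau": joint torques, N m; "position": TCP position; "tcp_rot": TCP orientation; "force": force on the tool from outside, world axes, zero at the start; "moment": the same for the moment, N m; "opening": opening from 0.0 (shut) to 1.0 (fully open).
Only numpy, scipy, OpenCV 4.12 (cv2) and the standard library are available. Lean on these libraries where they do the work, as an engineer would, in place of code of your own. Each camera call takes 0.05 s, during which the arm holds its last target.

## Working session

There is one attempt and no reset: what is moved stays moved. The work goes in short steps, Python scripts to look and compute and a shell command to move; the robot and the scene stay as the last step left them, time stands still between calls to the robot, and variables do not carry over. Pictures are saved under pics/ and viewed, and the job is handed in when it is done.

```bash
ls; mkdir -p pics
python3 - <<'E'
from rig import bot
import cv2,numpy as np
s=bot.read_state()
for k,v in s.items(): print(k,np.round(v,3).tolist() if not isinstance(v,float) else v)
for n in ("top","side"):
    p=bot.capture(n); cv2.imwrite(f"pics/{n}0.png",p["pixels"]); print(n,p["K"],p["world_to_cam"].round(4),p.keys())
    np.savez(f"{n}0.npz",**{k:p[k] for k in("pixels","depth","K","world_to_cam")})
E
```

```text
pics
time_s 0.0
joint_positions [66.491, 30.278, 82.156, -0.002, 67.689, -10.231]
qvel [0.064, 0.038, -0.136, 0.082, 0.117, 0.05]
tau [0.0, -44.004, -17.659, 0.063, 0.058, -0.0]
position [0.143, 0.608, 0.404]
tcp_rot [[-0.001, -0.973, 0.23], [-0.002, 0.23, 0.973], [-1.0, 0.0, -0.002]]
force [0.17, 0.025, -0.284]
moment [-0.003, -0.017, 0.007]
opening 1.0022727175730708
top [[414.83338865   0.         320.9160099 ]
 [  0.         414.83338865 197.59635753]
 [  0.           0.           1.        ]] [[-0.0205 -0.9996  0.0184  0.0178]
 [ 0.9991 -0.0199  0.0371 -0.518 ]
 [-0.0367  0.0192  0.9991 -1.179 ]
 [ 0.      0.      0.      1.    ]] dict_keys(['pixels', 'depth', 'K', 'world_to_cam', 'shot'])
side [[399.40471537   0.         322.52865494]
 [  0.         399.40471537 198.9368497 ]
 [  0.           0.           1.        ]] [[-9.7260e-01 -2.3260e-01 -7.0000e-04  5.0420e-01]
 [ 1.3960e-01 -5.8620e-01  7.9810e-01 -1.9010e-01]
 [-1.8600e-01  7.7610e-01  6.0260e-01 -1.0921e+00]
 [ 0.0000e+00  0.0000e+00  0.0000e+00  1.0000e+00]] dict_keys(['pixels', 'depth', 'K', 'world_to_cam', 'shot'])
```

View pics/top0.png

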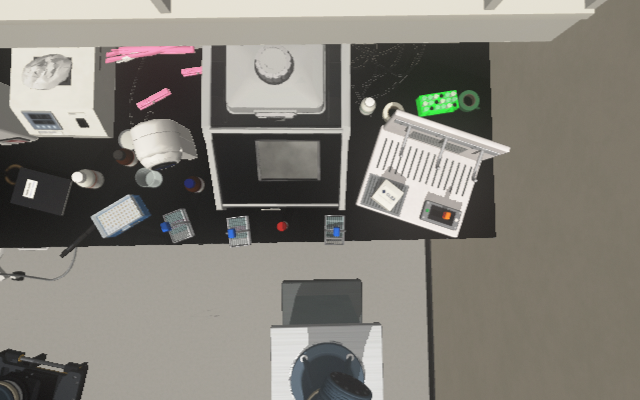

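View pics/side0.png

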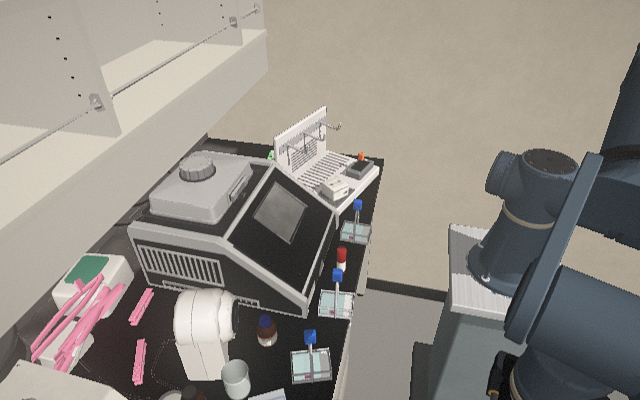

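```bash
cat > h.py <<'E'
from rig import bot
import cv2,numpy as np
def cap(n,save=None):
    p=bot.capture(n)
    if save: cv2.imwrite(f"pics/{save}.png",p["pixels"])
    return p
def cloud(p):
    h,w=p["depth"].shape; K=p["K"]; d=p["depth"]
    u,v=np.meshgrid(np.arange(w),np.arange(h))
    c=np.stack([(u-K[0,2])*d/K[0,0],-(v-K[1,2])*d/K[1,1],-d,np.ones_like(d)],-1)
    W=c@np.linalg.inv(p["world_to_cam"]).T
    W=W[...,:3]; W[d==0]=np.nan
    return W
def proj(p,X):
    X=np.atleast_2d(X); c=np.c_[X,np.ones(len(X))]@p["world_to_cam"].T
    K=p["K"]; return np.c_[K[0,0]*c[:,0]/-c[:,2]+K[0,2],K[1,1]*-c[:,1]/-c[:,2]+K[1,2]]
def ray_at_z(p,u,v,z):
    K=p["K"];Ti=np.linalg.inv(p["world_to_cam"])
    d=Ti[:3,:3]@np.array([(u-K[0,2])/K[0,0],-(v-K[1,2])/K[1,1],-1]);o=Ti[:3,3]
    return o+d*(z-o[2])/d[2]
E
python3 - <<'E'
from h import *
for n in("top","side"):
    p=cap(n); W=cloud(p)
    for l in ["rack_1","rack_1_grip","carton_mid","cutout","dryer","glue_stick","bottle_blue"]:
        for r in bot.regions_of(l,p):
            m=r["region"]; q=W[m]; q=q[~np.isnan(q[:,0])]
            print(n,l,round(r["p"],2),np.round(r["extent"],1),m.sum(), np.round(np.median(q,0),3) if len(q) else None, np.round(np.percentile(q,[2,98],axis=0),3).tolist() if len(q) else None)
E
```

```text
top rack_1 0.91 [333.8 228.4  17.1  35. ] 420 [ 0.435 -0.027  0.029] [[0.387, -0.053, -0.005], [0.465, -0.001, 0.14]]
top rack_1 0.77 [177.8 226.1  35.1  37.6] 754 [0.449 0.406 0.027] [[0.407, 0.376, -0.001], [0.491, 0.443, 0.138]]
top rack_1 0.7 [239.9 230.4  24.4  34.9] 623 [0.431 0.239 0.027] [[0.389, 0.213, -0.0], [0.467, 0.271, 0.138]]
top rack_1_grip 0.69 [177.7 224.8  31.6  36.5] 745 [0.449 0.408 0.028] [[0.406, 0.377, 0.002], [0.491, 0.445, 0.138]]
top carton_mid 0.81 [387.9 193.2  34.3  31.8] 593 [ 0.521 -0.168  0.084] [[0.484, -0.206, 0.046], [0.557, -0.133, 0.088]]
top carton_mid 0.73 [239.9 231.9  24.6  36.4] 669 [0.43  0.239 0.027] [[0.347, 0.213, -0.541], [0.468, 0.322, 0.138]]
top dryer 0.85 [434.8 171.1 157.9 127.1] 10703 [ 0.593 -0.278  0.044] [[0.431, -0.419, 0.037], [0.703, -0.118, 0.22]]
top glue_stick 0.61 [280.9 226.9  13.1  10.5] 81 [0.443 0.116 0.083] [[0.431, 0.106, 0.037], [0.454, 0.128, 0.087]]
top bottle_blue 0.54 [195.6 186.2  24.6  20.4] 273 [0.56  0.355 0.056] [[0.542, 0.341, 0.009], [0.583, 0.375, 0.082]]
side rack_1 0.94 [356.4 222.3  31.8  45.8] 738 
[... 659 characters left out ...]
e carton_mid 0.64 [334.1 294.4  38.9  51.5] 1127 [0.426 0.248 0.031] [[0.388, 0.173, -0.0], [0.467, 0.27, 0.14]]
side dryer 0.61 [326.5 158.1 106.7 110.9] 5023 [ 0.618 -0.287  0.068] [[0.42, -0.432, 0.02], [0.707, -0.126, 0.222]]
side glue_stick 0.54 [339.5 258.8  11.4  20. ] 173 [0.439 0.125 0.061] [[0.429, 0.114, 0.025], [0.45, 0.129, 0.088]]
side bottle_blue 0.82 [264.4 333.1  22.9  31.9] 521 [0.556 0.373 0.056] [[0.539, 0.352, 0.014], [0.58, 0.384, 0.083]]
side bottle_blue 0.67 [337.4 292.7  40.   48.8] 1148 [0.426 0.248 0.031] [[0.389, 0.18, -0.0], [0.469, 0.27, 0.14]]
side bottle_blue 0.47 [355.9 223.9  29.2  44.5] 720 [ 0.425 -0.019  0.032] [[0.385, -0.057, 0.003], [0.465, 0.0, 0.14]]
```

Run:
```python
import cv2
for n,(x0,y0,x1,y1) in {"top":(340,90,520,250),"side":(240,90,400,260)}.items():
    im=cv2.imread(f"pics/{n}0.png")[y0:y1,x0:x1]
    cv2.imwrite(f"pics/{n}0z.png",cv2.resize(im,None,fx=3.5 if n=="side" else 4,fy=3.5 if n=="side" else 3.7,interpolation=cv2.INTER_CUBIC))
im=cv2.imread("pics/top0.png")[190:260,150:360]
cv2.imwrite("pics/racks0z.png",cv2.resize(im,None,fx=3.8,fy=3.8,interpolation=cv2.INTER_CUBIC))
```

```text
(no output)
```

View pics/top0z.png

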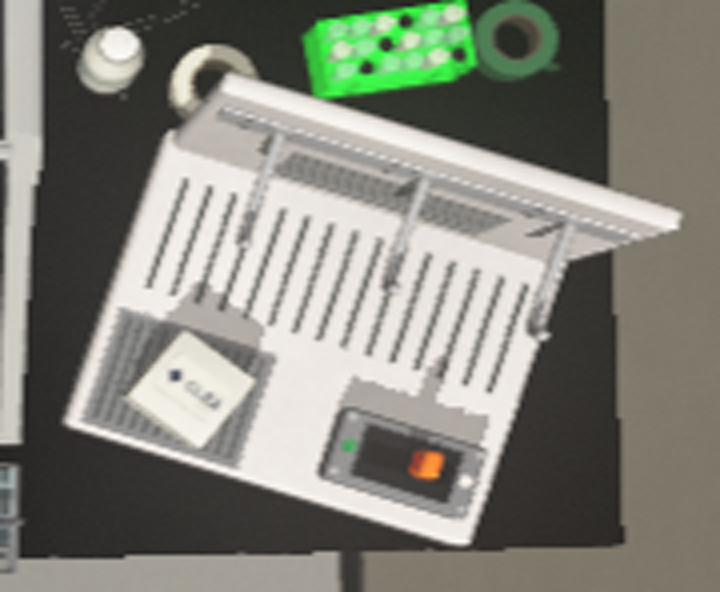

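View pics/side0z.png

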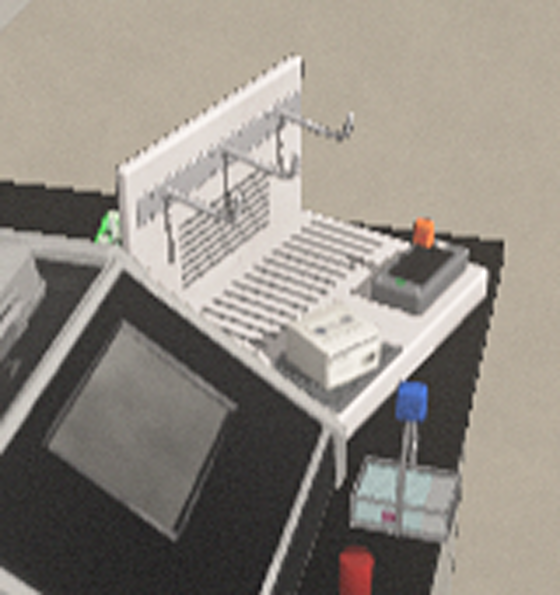

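View pics/racks0z.png

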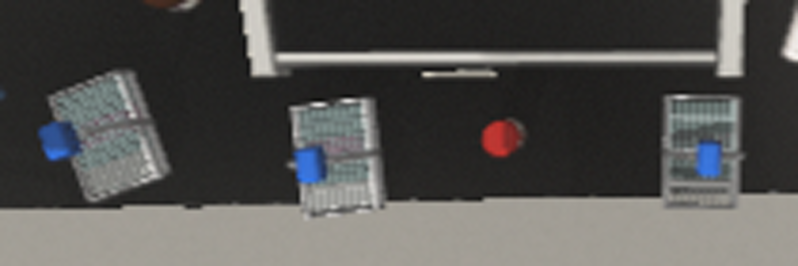

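```bash
cat > fit.py <<'E'
from h import *
from scipy.optimize import minimize
def load(n): 
    d=np.load(f"{n}0.npz"); return {k:d[k] for k in d}
if __name__=="__main__":
    for n in("top","side"):
        p=load(n); W=cloud(p); 
        X=W.reshape(-1,3)
        box=(X[:,0]>.35)&(X[:,0]<.8)&(X[:,1]<-.05)&(X[:,1]>-.5)
        # plane z check
        pl=X[box&(X[:,2]>.034)&(X[:,2]<.05)]
        print(n,"plinth z",np.median(pl[:,2]),len(pl), "bench z",np.nanmedian(X[box&(abs(X[:,2])<.02)][:,2]))
        front=X[box&(X[:,2]>.034)&(X[:,2]<.05)]
        r=cv2.minAreaRect(front[:,:2].astype(np.float32)); print(r)
        tp=X[box&(X[:,2]>.212)&(X[:,2]<.23)]; r=cv2.minAreaRect(tp[:,:2].astype(np.float32)); print("panel top",r,np.median(tp,0))
        bl=X[box&(X[:,2]>.062)&(X[:,2]<.074)&(X[:,1]<-.25)]; r=cv2.minAreaRect(bl[:,:2].astype(np.float32)); print("block",r)
E
python3 fit.py
```

```text
top plinth z 0.04221287890870451 7746 bench z -0.0004670140065966555
((0.5764689445495605, -0.27551066875457764), (0.4496447443962097, 0.4481871426105499), 89.79634094238281)
panel top ((0.5749768018722534, -0.275021493434906), (0.44987013936042786, 0.4499244689941406), 0.002873506862670183) [ 0.6606314  -0.38030475  0.21885668]
block ((0.575310230255127, -0.3755702078342438), (0.448195219039917, 0.24896472692489624), 0.047285158187150955)
side plinth z 0.04493605310477122 2133 bench z 0.002165918454007376
((0.5840779542922974, -0.287864089012146), (0.4555027186870575, 0.43456289172172546), 85.86172485351562)
panel top ((0.5757750272750854, -0.27503031492233276), (0.4483127295970917, 0.44990888237953186), 0.001717809122055769) [ 0.67029613 -0.32487599  0.21916578]
block ((0.5189919471740723, -0.37660741806030273), (0.3167073428630829, 0.24648447334766388), 0.05328291654586792)
```

```bash
cat > fit2.py <<'E'
from h import *
from fit import load
from scipy.optimize import minimize
p=load("top"); W=cloud(p)
m=((W[...,2]>.03)&(W[...,2]<.25)&(W[...,1]<-.1)&(W[...,1]>-.48)&(W[...,0]>.35)&(W[...,0]<.75)).astype(np.uint8)
m=cv2.morphologyEx(m,cv2.MORPH_OPEN,np.ones((3,3)))
n,l,st,c=cv2.connectedComponentsWithStats(m); k=1+np.argmax(st[1:,4]); print(st[k]); M=l==k
cv2.imwrite("pics/m.png",M.astype(np.uint8)*255)
Z=W[M]
pt=Z[(abs(Z[:,2]-.042)<.005)]
pan=Z[Z[:,2]>.214]
print(len(pt),len(pan))
# local coords: x' along panel normal
def loc(q,X): 
    c,s=np.cos(q[2]),np.sin(q[2]); d=X[:,:2]-q[:2]; return np.c_[c*d[:,0]+s*d[:,1],-s*d[:,0]+c*d[:,1]]
th0=np.linalg.svd((pan-pan.mean(0))[:,:2])[2][0]; a=np.arctan2(th0[1],th0[0]); print("panel dir",np.degrees(a))
# yaw of y axis -> x axis
th=a-np.pi/2
th=(th+np.pi/2)%np.pi-np.pi/2
print("yaw",np.degrees(th))
def ext(th):
    q=[0,0,th]; A=loc(q,pt); B=loc(q,pan)
    return A,B
# sweep yaw: minimise spread of front edge
best=None
for t in np.radians(np.arange(-45,45,.25)):
    A,B=ext(t)
    # density sharpness: histogram entropy of x,y
    hx=np.histogram(A[:,0],bins=np.arange(-1,1,.002))[0]; 
    f=np.sum(np.diff(hx.astype(float))**2)
    hy=np.histogram(A[:,1],bins=np.arange(-1,1,.002))[0]; f2=np.sum(np.diff(hy.astype(float))**2)
    if best is None or f+f2>best[0]: best=(f+f2,t)
print("sharp yaw",np.degrees(best[1]))
for t in (th,best[1]):
    A,B=ext(t)
    for nm,v in(("x",A[:,0]),("y",A[:,1]),("panx",B[:,0]),("pany",B[:,1])):
        print(nm,np.percentile(v,[0.3,1,50,99,99.7]).round(4))
E
python3 fit2.py
```

```text
[  360   109   150   128 11183]
6619 806
panel dir -109.63255176676202
yaw -19.632551766762028
sharp yaw -1.0
x [0.4987 0.5003 0.6265 0.7215 0.7225]
y [-0.2121 -0.2099 -0.0589  0.0828  0.0846]
panx [0.7205 0.7212 0.7281 0.7375 0.7378]
pany [-0.2065 -0.2043 -0.0638  0.0769  0.0786]
x [0.4142 0.4226 0.5739 0.6956 0.7038]
y [-0.4164 -0.4064 -0.2504 -0.1004 -0.0947]
panx [0.6206 0.6225 0.6706 0.7188 0.7208]
pany [-0.4289 -0.4266 -0.2932 -0.16   -0.1576]
```

```bash
cat > dry.py <<'E'
from h import *
D=np.array([.5941,-.2796]); YAW=np.radians(-19.63)
c,s=np.cos(YAW),np.sin(YAW); R=np.array([[c,-s],[s,c]])
def to_loc(X): X=np.atleast_2d(X); return np.c_[(X[:,:2]-D)@R,X[:,2:]]
def to_w(X): X=np.atleast_2d(X); return np.c_[X[:,:2]@R.T+D,X[:,2:]]
E
python3 - <<'E'
from dry import *
from fit import load
np.set_printoptions(suppress=True,linewidth=150)
for n in("top","side"):
    W=cloud(load(n)); L=to_loc(W.reshape(-1,3))
    print(n)
    for y0 in(.095,0,-.095):
        b=L[(abs(L[:,1]-y0)<.03)&(L[:,2]>.15)&(L[:,2]<.21)&(L[:,0]>-.12)&(L[:,0]<.06)]
        print(y0,len(b),"ymed",np.median(b[:,1]).round(4))
        for x in np.arange(-.08,.06,.008):
            q=b[(b[:,0]>=x)&(b[:,0]<x+.008)]
            if len(q): print("  ",round(x,3),len(q),q[:,1].mean().round(4),np.percentile(q[:,2],[5,50,95]).round(4))
    b=L[(L[:,0]>-.14)&(L[:,0]<-.08)&(abs(L[:,1]+.08)<.06)&(L[:,2]>.075)&(L[:,2]<.13)]
    print("lever",len(b),b.mean(0),np.percentile(b,[2,50,98],axis=0).round(4))
    # block top
    b=L[(L[:,0]>-.16)&(L[:,0]<-.06)&(abs(L[:,1]+.08)<.08)&(abs(L[:,2]-.068)<.004)]
    print("block",np.percentile(b,[1,50,99],axis=0).round(4))
    b=L[(L[:,0]>-.2)&(L[:,0]<-.02)&(abs(L[:,1]-.08)<.1)&(abs(L[:,2]-.084)<.004)]
    wb=to_w(b); print("carton",len(b),cv2.minAreaRect(wb[:,:2].astype(np.float32)),np.median(wb[:,2]))
E
```

```text
top
0.095 102 ymed 0.0949
   -0.024 7 0.0953 [0.1906 0.1982 0.2018]
   -0.016 7 0.0952 [0.1781 0.1948 0.2003]
   -0.008 8 0.0942 [0.1697 0.1755 0.1771]
   -0.0 10 0.0947 [0.1732 0.1745 0.1765]
   0.008 11 0.0949 [0.1721 0.1746 0.1767]
   0.016 12 0.0945 [0.1741 0.1769 0.1788]
   0.024 11 0.0947 [0.1752 0.1782 0.1805]
   0.032 11 0.0942 [0.1765 0.1775 0.1819]
   0.04 10 0.0943 [0.1753 0.1782 0.1808]
   0.048 10 0.0947 [0.1787 0.1812 0.1841]
   0.056 5 0.095 [0.1784 0.1815 0.182 ]
0 108 ymed 0.0001
   -0.024 8 0.0 [0.1849 0.1969 0.2011]
   -0.016 10 0.0014 [0.1766 0.1906 0.1987]
   -0.008 8 -0.0005 [0.1741 0.1755 0.1796]
   -0.0 11 -0.0002 [0.1709 0.1748 0.1776]
   0.008 11 -0.0003 [0.1725 0.1747 0.1764]
   0.016 11 -0.0001 [0.1734 0.1764 0.1778]
   0.024 10 0.0 [0.174  0.1775 0.182 ]
   0.032 11 -0.0001 [0.1746 0.1783 0.1801]
   0.04 12 -0.0002 [0.1759 0.1797 0.183 ]
   0.048 12 -0.0003 [0.1763 0.1804 0.1837]
   0.056 4 0.0002 [0.1798 0.1812 0.1831]
-0.095 112 ymed -0.0945
   -0.024 8 -0.0951 [0.1866 0.1968 0.2006]
   -0.016 12 -0.0934 [0.177  0.1874 0.1995]
   -0.008 9 -0.0949 [0.174
[... 1809 characters left out ...]
92 0.1805]
   -0.0 2 -0.0984 [0.1719 0.174  0.1762]
   0.008 5 -0.0957 [0.1724 0.1762 0.1804]
   0.016 7 -0.0971 [0.1733 0.1768 0.1793]
   0.024 4 -0.0955 [0.1755 0.1782 0.1831]
   0.032 5 -0.0961 [0.1768 0.1805 0.1817]
   0.04 5 -0.0967 [0.1784 0.1803 0.1831]
   0.048 4 -0.0952 [0.1807 0.1821 0.1837]
   0.056 3 -0.0979 [0.1829 0.1834 0.1847]
lever 66 [-0.11220026 -0.08183684  0.10018036] [[-0.1233 -0.0918  0.0752]
 [-0.1125 -0.0814  0.1024]
 [-0.101  -0.0731  0.1195]]
block [[-0.139  -0.1328  0.0642]
 [-0.1199 -0.0658  0.0701]
 [-0.0837 -0.0278  0.0719]]
carton 221 ((0.5186831951141357, -0.17210789024829865), (0.06591249257326126, 0.06518060714006424), 48.97263717651367) 0.08592597229377963
```

```bash
cat > rk.py <<'E'
from dry import *
def racks(p,verbose=True):
    W=cloud(p); b,g,r=[p["pixels"][...,i].astype(int) for i in range(3)]
    m=((b>120)&(b-r>60)&(b-g>40)&(W[...,2]>.1)&(W[...,2]<.3)&(W[...,0]>.3)&(W[...,0]<.8)).astype(np.uint8)
    n,l,st,c=cv2.connectedComponentsWithStats(m); out=[]
    for k in range(1,n):
        if st[k,4]<15: continue
        q=W[l==k]; zt=np.percentile(q[:,2],95); t=q[q[:,2]>zt-.008]
        rr=cv2.minAreaRect(t[:,:2].astype(np.float32))
        lo=(W[...,2]>.026)&(W[...,2]<.044)&(np.hypot(W[...,0]-rr[0][0],W[...,1]-rr[0][1])<.06)
        B=W[lo]; rb=cv2.minAreaRect(B[:,:2].astype(np.float32)) if len(B)>20 else None
        if verbose: print(c[k].round(1),st[k,4],"ztop",zt.round(4),"tab",np.round(rr[0],4),np.round(rr[1],4),round(rr[2],1),"body",None if rb is None else (np.round(rb[0],4),np.round(rb[1],4),round(rb[2],1)))
        out.append((rr,rb))
    return out
E
python3 - <<'E'
from rk import *
from fit import load
for n in("top","side"): print(n); racks(load(n))
p=load("top");W=cloud(p)
# ortho height map world: x .33...8 , y .05..-.48
H=np.full((300,330),np.nan)
X=W.reshape(-1,3); X=X[~np.isnan(X[:,0])]
for n in("top",):
    i=((0.85-X[:,0])/.0025).astype(int); j=((.35-X[:,1])/.0025).astype(int)
    ok=(i>=0)&(i<200)&(j>=0)&(j<340)
H=np.full((200,340),-.5)
np.maximum.at(H,(i[ok],j[ok]),X[ok,2])
H8=np.clip((H+.05)/.4*255,0,255).astype(np.uint8)
col=cv2.applyColorMap(H8,cv2.COLORMAP_JET); col[H<-.05]=0
col=cv2.resize(col,None,fx=2.3,fy=2.3,interpolation=cv2.INTER_NEAREST)
for y in np.arange(-.5,.36,.1): cv2.line(col,(int((.35-y)/.0025*2.3),0),(int((.35-y)/.0025*2.3),460),(255,255,255),1); cv2.putText(col,f"{y:.1f}",(int((.35-y)/.0025*2.3),455),0,.4,(255,255,255))
for x in np.arange(.4,.85,.1): cv2.line(col,(0,int((.85-x)/.0025*2.3)),(780,int((.85-x)/.0025*2.3)),(255,255,255),1); cv2.putText(col,f"{x:.1f}",(0,int((.85-x)/.0025*2.3)),0,.4,(255,255,255))
cv2.imwrite("pics/map.png",col)
E
```

```text
top
[163.9 227. ] 49 ztop 0.1403 tab [0.4473 0.4106] [0.0223 0.0138] 16.5 body (array([0.4487, 0.4108]), array([0.0843, 0.058 ]), 20.3)
[230.7 233.2] 53 ztop 0.1404 tab [0.4281 0.2412] [0.0128 0.0205] 88.1 body (array([0.4287, 0.2422]), array([0.0836, 0.0569]), 6.1)
[335.8 231.7] 52 ztop 0.1405 tab [ 0.4249 -0.0257] [0.0129 0.0207] 88.6 body (array([ 0.4272, -0.027 ]), array([0.0563, 0.0814]), 88.6)
side
[357.3 204.1] 85 ztop 0.1411 tab [ 0.4247 -0.0246] [0.0195 0.0144] 12.4 body (array([ 0.4255, -0.0286]), array([0.061 , 0.0839]), 87.5)
[337.  274.5] 127 ztop 0.1406 tab [0.4262 0.2423] [0.0224 0.0141] 1.1 body (array([0.4273, 0.2411]), array([0.0839, 0.0588]), 6.1)
[309.8 336.9] 134 ztop 0.1401 tab [0.4459 0.4118] [0.0228 0.0126] 28.0 body (array([0.4468, 0.4093]), array([0.0836, 0.0586]), 20.2)
```

View pics/map.png

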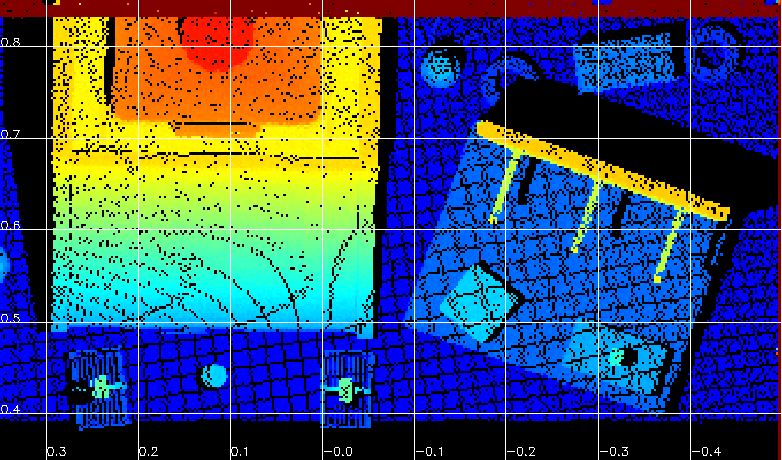

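```bash
cat > pl.py <<'E'
from dry import *
def st(verbose=True):
    s=bot.read_state(); Rm=np.array(s["tcp_rot"]); P=np.array(s["position"]); g=P+.164*Rm[:,0]
    jaw=np.degrees(np.arctan2(Rm[1,2],Rm[0,2]))
    if verbose: print("t",round(s["time_s"],2),"grasp W",g.round(4),"loc",to_loc(g)[0].round(4),"jaw",round(jaw,2),"tilt",np.round(Rm[:,0],4),"F",np.round(s["force"],2),"open",round(s["opening"]*87,1),"j6",round(s["joint_positions"][5],1))
    return s,Rm,g,jaw
def go(target,jaw=None,local=False,Rm=None):
    """target grasp point; prints spin (rad) to reach jaw then offset in tool axes after that spin"""
    s,Rm,g,j=st()
    t=to_w(target)[0] if local else np.array(target,float)
    if jaw is not None:
        d=(jaw-j+90)%180-90; sp=-np.radians(d); print("spin",round(sp,4),"rows>=",int(np.ceil(abs(sp)/.14999)),"j6 est same sign?")
        a=np.radians(j+d); z=np.array([np.cos(a),np.sin(a),0]); x=np.array([0,0,-1.]); Rm=np.c_[x,np.cross(z,x),z]
    o=Rm.T@(t-g); n=np.linalg.norm(o); print("offset",o.round(4),"norm",n.round(4),"rows>=",int(np.ceil(n/.05)))
E
python3 - <<'E'
from pl import *
go([.42,.35,.241],70.4)
E
python3 -m crank '[{"offset":[0,0,0],"spin":0.11}]' 0.05
```

```text
t 0.9 grasp W [0.1436 0.6082 0.2408] loc [-0.7226  0.6849  0.2408] jaw 76.72 tilt [ 0. -0. -1.] F [ 0.48  0.64 -0.08] open 87.2 j6 -10.2
spin 0.1103 rows>= 1 j6 est same sign?
offset [-2.000e-04 -3.470e-01 -1.505e-01] norm 0.3783 rows>= 8
time_s: 1.0
position: [0.1435, 0.6083, 0.4047]
tcp_rot: [[-0.0, -0.941, 0.338], [-0.0, 0.338, 0.941], [-1.0, -0.0, -0.0]]
force: [-0.5, -0.0, -0.3]
opening: 0.966
```

```bash
python3 -m crank '[{"offset":[0,-0.0434,-0.0188],"spin":0},{"offset":[0,-0.0434,-0.0188],"spin":0},{"offset":[0,-0.0434,-0.0188],"spin":0},{"offset":[0,-0.0434,-0.0188],"spin":0},{"offset":[0,-0.0434,-0.0188],"spin":0},{"offset":[0,-0.0434,-0.0188],"spin":0},{"offset":[0,-0.0434,-0.0188],"spin":0},{"offset":[0,-0.0434,-0.0188],"spin":0}]'
python3 - <<'E'
from pl import *
go([-.110,-.080,.230],70.4,local=True)
E
```

```text
time_s: 1.8
position: [0.4215, 0.3487, 0.405]
tcp_rot: [[0.001, -0.942, 0.335], [0.0, 0.335, 0.942], [-1.0, -0.0, 0.001]]
force: [0.6, 0.2, -0.1]
opening: 0.575
t 1.8 grasp W [0.4216 0.3488 0.241 ] loc [-0.3736  0.5339  0.241 ] jaw 70.41 tilt [ 6.e-04  5.e-04 -1.e+00] F [ 0.61  0.18 -0.09] open 50.0 j6 -42.5
spin 0.0002 rows>= 1 j6 est same sign?
offset [ 0.011  -0.2633 -0.6141] norm 0.6682 rows>= 14
```

```bash
python3 -m crank '[{"offset":[0,-0.0188,-0.0439],"spin":0},{"offset":[0,-0.0188,-0.0439],"spin":0},{"offset":[0,-0.0188,-0.0439],"spin":0},{"offset":[0,-0.0188,-0.0439],"spin":0},{"offset":[0,-0.0188,-0.0439],"spin":0},{"offset":[0,-0.0188,-0.0439],"spin":0},{"offset":[0,-0.0188,-0.0439],"spin":0},{"offset":[0,-0.0188,-0.0439],"spin":0},{"offset":[0,-0.0188,-0.0439],"spin":0},{"offset":[0,-0.0188,-0.0439],"spin":0},{"offset":[0,-0.0188,-0.0439],"spin":0},{"offset":[0,-0.0188,-0.0439],"spin":0}]'
python3 - <<'E'
from pl import *
go([-.110,-.080,.200],70.4,local=True)
E
```

```text
time_s: 3.0
position: [0.456, -0.2239, 0.405]
tcp_rot: [[0.001, -0.942, 0.336], [-0.0, 0.336, 0.942], [-1.0, -0.001, -0.0]]
force: [0.2, -0.0, 0.7]
opening: 0.573
t 3.0 grasp W [ 0.4561 -0.2239  0.241 ] loc [-0.1487  0.0061  0.241 ] jaw 70.38 tilt [ 7.e-04 -3.e-04 -1.e+00] F [ 0.22 -0.01  0.7 ] open 49.9 j6 -109.2
spin -0.0003 rows>= 1 j6 est same sign?
offset [ 0.041  -0.0386 -0.0861] norm 0.1029 rows>= 3
```

```bash
python3 -m crank '[{"offset":[0.01,-0.0193,-0.043],"spin":0},{"offset":[0.03,-0.0193,-0.043],"spin":0},{"offset":[0.04,0,0],"spin":0},{"offset":[0.04,0,0],"spin":0},{"offset":[0.016,0,0],"spin":0},{"offset":[0,0,0],"spin":0}]'
python3 - <<'E'
from pl import *
go([-.110,-.116,.103],70.4,local=True)
p=cap("top","l1"); im=p["pixels"][90:250,340:520]; cv2.imwrite("pics/l1z.png",cv2.resize(im,None,fx=4,fy=3.7,interpolation=cv2.INTER_CUBIC))
E
```

```text
time_s: 3.6
position: [0.4626, -0.3104, 0.2692]
tcp_rot: [[-0.004, -0.942, 0.336], [0.004, 0.336, 0.942], [-1.0, 0.006, 0.003]]
force: [-0.9, 0.2, 0.9]
opening: 0.577
t 3.6 grasp W [ 0.4618 -0.3096  0.1052] loc [-0.1145 -0.0727  0.1052] jaw 70.38 tilt [-0.0044  0.0045 -1.    ] F [-0.91  0.18  0.87] open 50.2 j6 -115.7
spin -0.0003 rows>= 1 j6 est same sign?
offset [ 0.0022 -0.0045 -0.0433] norm 0.0436 rows>= 1
```

View pics/l1z.png

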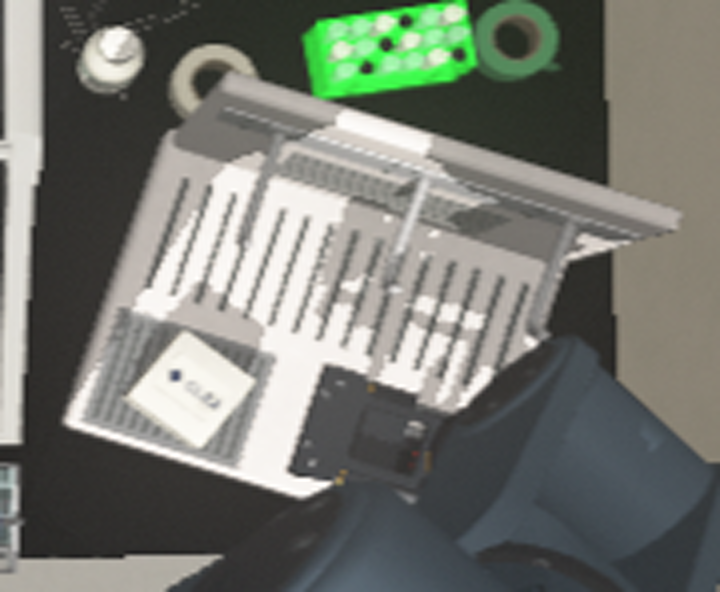

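```bash
python3 -m crank '[{"offset":[0.002,-0.0045,-0.01],"spin":0},{"offset":[0,0,-0.01],"spin":0},{"offset":[0,0,-0.01],"spin":0},{"offset":[0,0,-0.005],"spin":0},{"offset":[0,0,-0.004],"spin":0},{"offset":[0,0,0],"spin":0}]'
python3 - <<'E'
from pl import *
go([-.110,-.119,.103],70.4,local=True)
E
```

```text
time_s: 4.25
position: [0.4548, -0.3495, 0.2706]
tcp_rot: [[0.002, -0.942, 0.337], [-0.001, 0.337, 0.942], [-1.0, -0.002, 0.0]]
force: [2.1, 1.4, 2.5]
opening: 0.574
t 4.25 grasp W [ 0.4551 -0.3496  0.1066] loc [-0.1074 -0.1126  0.1066] jaw 70.33 tilt [ 2.1e-03 -6.0e-04 -1.0e+00] F [2.1  1.38 2.51] open 49.9 j6 -119.1
spin -0.0012 rows>= 1 j6 est same sign?
offset [ 0.0036  0.0026 -0.0064] norm 0.0078 rows>= 1
```

```bash
python3 -m crank '[{"offset":[0.003,0.002,-0.003],"spin":0},{"offset":[0,0,-0.003],"spin":0},{"offset":[0,0,0],"spin":0}]'
python3 - <<'E'
from pl import *
go([-.110,-.119,.103],70.4,local=True)
p=cap("side","l2"); W=cloud(p); im=p["pixels"][90:260,240:400]; cv2.imwrite("pics/l2z.png",cv2.resize(im,None,fx=3.5,fy=3.5,interpolation=cv2.INTER_CUBIC))
E
```

```text
time_s: 4.55
position: [0.4515, -0.3535, 0.2675]
tcp_rot: [[0.003, -0.942, 0.337], [0.001, 0.337, 0.942], [-1.0, -0.003, 0.002]]
force: [4.5, 3.3, 4.0]
opening: 0.575
t 4.55 grasp W [ 0.452  -0.3534  0.1035] loc [-0.1091 -0.1173  0.1035] jaw 70.33 tilt [ 3.2e-03  7.0e-04 -1.0e+00] F [4.45 3.34 3.98] open 50.0 j6 -119.7
spin -0.0013 rows>= 1 j6 est same sign?
offset [ 0.0005  0.0009 -0.0017] norm 0.002 rows>= 1
```

View pics/l2z.png

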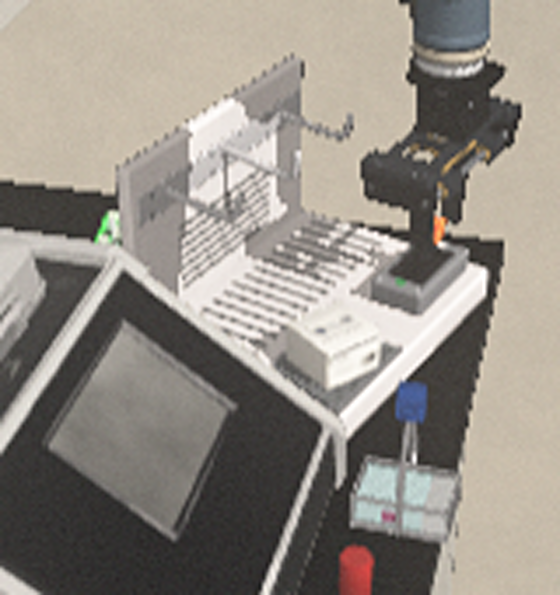

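```bash
python3 -m crank '[{"offset":[0,0,-0.003],"spin":0},{"offset":[0,0,-0.002],"spin":0},{"offset":[0,0,0],"spin":0}]'
python3 -c "
from pl import *
st()"
```

```text
time_s: 4.9
position: [0.4507, -0.3555, 0.2672]
tcp_rot: [[0.005, -0.941, 0.339], [0.008, 0.339, 0.941], [-1.0, -0.002, 0.009]]
force: [11.7, 12.5, 5.0]
opening: 0.578
t 4.9 grasp W [ 0.4515 -0.3541  0.1032] loc [-0.1093 -0.1181  0.1032] jaw 70.16 tilt [ 0.0048  0.008  -1.    ] F [11.72 12.48  5.02] open 50.3 j6 -120.2
```

```bash
python3 -m crank '[{"offset":[0,0,0.008],"spin":0},{"offset":[0,0,0.004],"spin":0},{"offset":[-0.045,0,0],"spin":0},{"offset":[-0.045,0,0],"spin":0},{"offset":[-0.045,0,0],"spin":0},{"offset":[0,0.02,0.045],"spin":0},{"offset":[0,0.02,0.045],"spin":0},{"offset":[0,0.02,0.045],"spin":0},{"offset":[0,0.02,0.045],"spin":0}]' 0.087
python3 - <<'E'
from pl import *
st()
for n in("side","top"):
    p=cap(n,"l3"+n); W=cloud(p); L=to_loc(W.reshape(-1,3)); o=p["pixels"].reshape(-1,3).astype(int)
    m=(o[:,2]>180)&(o[:,0]<90)&(o[:,1]<150)&(abs(L[:,0]+.11)<.03)&(abs(L[:,1]+.08)<.06)&(L[:,2]>.07)
    b=L[m]; print(n,m.sum(),b.mean(0).round(4),np.percentile(b[:,2],[5,50,95]).round(4),"angle",np.arctan2(b[:,1].mean()+.08,b[:,2].mean()-.06).round(3))
im=cv2.imread("pics/l3side.png")[90:260,240:400]; cv2.imwrite("pics/l3z.png",cv2.resize(im,None,fx=3.5,fy=3.5,interpolation=cv2.INTER_CUBIC))
E
```

```text
time_s: 5.8
position: [0.437, -0.1498, 0.4018]
tcp_rot: [[-0.001, -0.942, 0.336], [-0.001, 0.336, 0.942], [-1.0, 0.0, -0.001]]
force: [2.3, 0.3, -0.1]
opening: 0.999
t 5.8 grasp W [ 0.4368 -0.15    0.2378] loc [-0.1917  0.0693  0.2378] jaw 70.36 tilt [-7.e-04 -1.e-03 -1.e+00] F [ 2.32  0.29 -0.12] open 86.9 j6 -103.1
side 24 [-0.1109 -0.1004  0.0998] [0.09   0.1004 0.1095] angle -0.473
top 52 [-0.1113 -0.1024  0.1035] [0.0951 0.1049 0.1096] angle -0.474
```

View pics/l3z.png

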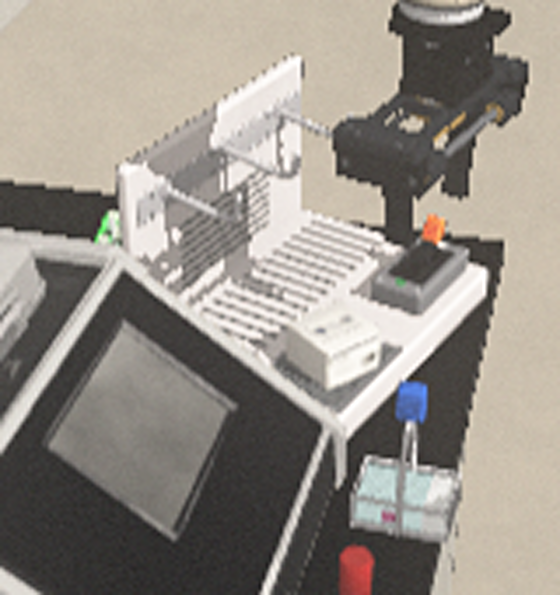

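```bash
cat > lev.py <<'E'
from pl import *
def boxd(P,a):
    d=P-np.array([-.11,-.08,.06]); y=d[:,1];z=d[:,2]
    # lever dir (sin a, cos a) in y,z
    u=y*np.sin(a)+z*np.cos(a); v=y*np.cos(a)-z*np.sin(a)
    qx=abs(d[:,0])-.009; qv=abs(v)-.006; qu=abs(u-.028)-.028
    q=np.c_[qx,qv,qu]; return np.linalg.norm(np.maximum(q,0),axis=1)+np.minimum(q.max(1),0)
def lever(p):
    L=to_loc(cloud(p).reshape(-1,3)); o=p["pixels"].reshape(-1,3).astype(int)
    m=(o[:,2]>130)&(o[:,0]<110)&(o[:,1]<160)&(o[:,2]-o[:,0]>60)&(abs(L[:,0]+.11)<.03)&(abs(L[:,1]+.08)<.06)&(L[:,2]>.075)
    P=L[m]; A=np.arange(-.75,.76,.01)
    c=[np.abs(np.clip(boxd(P,a),-.01,.01)).mean() for a in A]; i=np.argmin(c); print("lever",m.sum(),"angle",A[i].round(3),"resid",round(c[i]*1000,2),"at -.55,-.45",[round(1e3*np.abs(boxd(P,a)).mean(),2) for a in(-.6,-.55,-.45,.45,.55)])
    return A[i]
if __name__=="__main__":
    for n in("top","side"): lever(cap(n))
E
python3 lev.py
python3 - <<'E'
from lev import *
from fit import load
for n in("top","side"): lever(load(n))
E
```

```text
lever 67 angle -0.55 resid 1.35 at -.55,-.45 [np.float64(1.67), np.float64(1.35), np.float64(2.62), np.float64(32.56), np.float64(35.25)]
lever 32 angle -0.6 resid 1.58 at -.55,-.45 [np.float64(1.58), np.float64(1.75), np.float64(2.93), np.float64(29.78), np.float64(32.3)]
lever 45 angle -0.07 resid 1.0 at -.55,-.45 [np.float64(22.67), np.float64(20.49), np.float64(15.92), np.float64(17.07), np.float64(21.58)]
lever 35 angle -0.11 resid 1.83 at -.55,-.45 [np.float64(19.29), np.float64(17.32), np.float64(13.36), np.float64(15.09), np.float64(19.1)]
```

Run:
```python
from pl import *
go([.5195,-.171,.150],50)
```

```text
t 6.0 grasp W [ 0.4375 -0.1505  0.238 ] loc [-0.1908  0.069   0.238 ] jaw 70.57 tilt [-4.0e-04 -1.3e-03 -1.0e+00] F [ 0.48 -1.06  0.38] open 86.9 j6 -103.3
spin 0.3591 rows>= 3 j6 est same sign?
offset [ 0.088 -0.076  0.037] norm 0.122 rows>= 3
```

```bash
python3 -m crank '[{"offset":[0,0,0],"spin":0.12},{"offset":[0,0,0],"spin":0.12},{"offset":[0,0,0],"spin":0.119},{"offset":[0,-0.038,0.0185],"spin":0},{"offset":[0,-0.038,0.0185],"spin":0},{"offset":[0.044,0,0],"spin":0},{"offset":[0.044,0,0],"spin":0},{"offset":[0,0,0],"spin":0}]' 0.087
python3 - <<'E'
from pl import *
go([.5195,-.171,.068],50)
E
```

```text
time_s: 6.8
position: [0.5183, -0.1727, 0.3083]
tcp_rot: [[-0.012, -0.763, 0.646], [0.006, 0.646, 0.763], [-1.0, 0.012, -0.003]]
force: [-1.3, -0.4, 0.1]
opening: 1.0
t 6.8 grasp W [ 0.5164 -0.1718  0.1443] loc [-0.1094  0.0754  0.1443] jaw 49.75 tilt [-0.0115  0.0056 -0.9999] F [-1.25 -0.41  0.07] open 87.0 j6 -79.8
spin -0.0044 rows>= 1 j6 est same sign?
offset [ 0.0763 -0.0019  0.0026] norm 0.0764 rows>= 2
```

```bash
python3 -m crank '[{"offset":[0.025,0,0],"spin":0},{"offset":[0.025,0,0],"spin":0},{"offset":[0.022,0,0],"spin":0},{"offset":[0,0,0],"spin":0},{"offset":[0,0,0],"spin":0}]' 0.087
python3 - <<'E'
from pl import *
go([.5195,-.171,.068],50)
E
```

```text
time_s: 7.3
position: [0.5204, -0.1729, 0.2432]
tcp_rot: [[0.002, -0.764, 0.646], [-0.001, 0.645, 0.764], [-1.0, -0.002, 0.0]]
force: [-0.4, 0.6, 0.3]
opening: 1.005
t 7.3 grasp W [ 0.5207 -0.1731  0.0792] loc [-0.1049  0.0756  0.0792] jaw 49.8 tilt [ 0.0015 -0.0012 -1.    ] F [-0.39  0.65  0.32] open 87.4 j6 -79.8
spin -0.0035 rows>= 1 j6 est same sign?
offset [0.0112 0.0023 0.0009] norm 0.0115 rows>= 1
```

```bash
python3 -m crank '[{"offset":[0.012,0.002,0.001],"spin":0},{"offset":[0,0,0],"spin":0},{"offset":[0,0,0],"spin":0}]' 0.087 >/dev/null
python3 -m crank '[{"offset":[0,0,0],"spin":0},{"offset":[0,0,0],"spin":0},{"offset":[0,0,0],"spin":0},{"offset":[0,0,0],"spin":0},{"offset":[0,0,0],"spin":0}]' 0.05
python3 - <<'E'
from pl import *
st()
E
```

```text
time_s: 8.1
position: [0.519, -0.1697, 0.23]
tcp_rot: [[0.0, -0.764, 0.645], [-0.0, 0.645, 0.764], [-1.0, -0.0, -0.0]]
force: [-0.4, 0.2, 1.0]
opening: 0.71
t 8.1 grasp W [ 0.5191 -0.1697  0.066 ] loc [-0.1076  0.0783  0.066 ] jaw 49.85 tilt [ 1.e-04 -1.e-04 -1.e+00] F [-0.41  0.24  0.98] open 61.8 j6 -79.7
```

```bash
python3 -m crank '[{"offset":[-0.03,0,0],"spin":0},{"offset":[-0.04,0,0],"spin":0},{"offset":[-0.04,0,0],"spin":0},{"offset":[0,0,0],"spin":0.145},{"offset":[0,0,0],"spin":0.145},{"offset":[0,0,0],"spin":0.145},{"offset":[0,0,0],"spin":0.145},{"offset":[0,0,0],"spin":0.145},{"offset":[0,0,0],"spin":0.145},{"offset":[0,0,0],"spin":0}]'
python3 - <<'E'
from pl import *
go([.432,-.108,.09],0)
E
```

```text
time_s: 9.1
position: [0.5189, -0.1696, 0.3398]
tcp_rot: [[-0.0, -0.0, 1.0], [0.0, 1.0, 0.0], [-1.0, 0.0, -0.0]]
force: [0.2, -0.6, -0.0]
opening: 0.709
t 9.1 grasp W [ 0.5188 -0.1696  0.1758] loc [-0.1079  0.0784  0.1758] jaw 0.01 tilt [-4.e-04  3.e-04 -1.e+00] F [ 0.19 -0.56 -0.01] open 61.7 j6 -29.8
spin 0.0002 rows>= 1 j6 est same sign?
offset [ 0.0858  0.0616 -0.0868] norm 0.1367 rows>= 3
```

```bash
python3 -m crank '[{"offset":[0,0.0205,-0.029],"spin":0},{"offset":[0,0.0205,-0.029],"spin":0},{"offset":[0,0.0205,-0.029],"spin":0},{"offset":[0.04,0,0],"spin":0},{"offset":[0.04,0,0],"spin":0},{"offset":[0.03,0,0],"spin":0},{"offset":[0,0,0],"spin":0},{"offset":[0,0,0],"spin":0}]'
python3 - <<'E'
from pl import *
go([.432,-.108,.026],0)
p=cap("side","c1"); im=p["pixels"][130:260,280:410]; cv2.imwrite("pics/c1z.png",cv2.resize(im,None,fx=4,fy=4,interpolation=cv2.INTER_CUBIC))
E
```

```text
time_s: 9.9
position: [0.4321, -0.1083, 0.2299]
tcp_rot: [[-0.001, -0.002, 1.0], [0.001, 1.0, 0.002], [-1.0, 0.001, -0.001]]
force: [0.3, -0.5, -0.3]
opening: 0.711
t 9.9 grasp W [ 0.4319 -0.1082  0.0659] loc [-0.2103  0.107   0.0659] jaw 0.1 tilt [-1.1e-03  6.0e-04 -1.0e+00] F [ 0.31 -0.46 -0.33] open 61.8 j6 -28.6
spin 0.0017 rows>= 1 j6 est same sign?
offset [0.0399 0.0002 0.0001] norm 0.0399 rows>= 1
```

View pics/c1z.png

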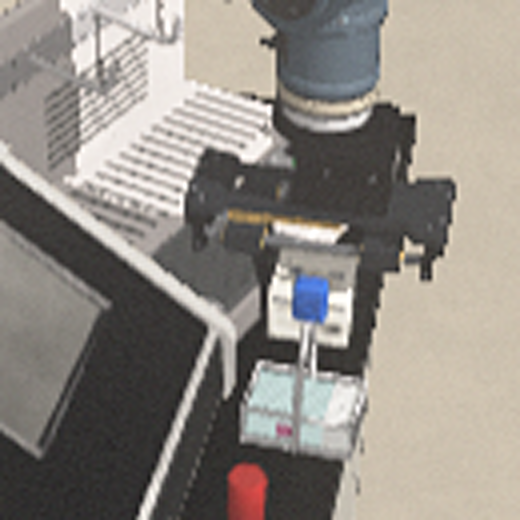

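Carton is level in the jaws beside the dryer's front-left corner, clear of the rack and the oven. Lowering it.

```bash
python3 -m crank '[{"offset":[0.02,0,0],"spin":0},{"offset":[0.012,0,0],"spin":0},{"offset":[0.006,0,0],"spin":0},{"offset":[0,0,0],"spin":0},{"offset":[0,0,0],"spin":0}]'
python3 - <<'E'
from pl import *
go([.432,-.108,.024],0)
E
```

```text
time_s: 10.45
position: [0.4324, -0.1083, 0.1929]
tcp_rot: [[0.002, -0.0, 1.0], [-0.001, 1.0, 0.0], [-1.0, -0.001, 0.002]]
force: [0.8, 0.2, -0.9]
opening: 0.713
t 10.45 grasp W [ 0.4327 -0.1085  0.0289] loc [-0.2095  0.1069  0.0289] jaw 0.02 tilt [ 0.0018 -0.001  -1.    ] F [ 0.79  0.24 -0.94] open 62.0 j6 -28.5
spin 0.0004 rows>= 1 j6 est same sign?
offset [ 0.0049  0.0005 -0.0007] norm 0.005 rows>= 1
```

```bash
python3 -m crank '[{"offset":[0.002,0,0],"spin":0},{"offset":[0.002,0,0],"spin":0},{"offset":[0,0,0],"spin":0},{"offset":[0,0,0],"spin":0}]'
python3 -c "
from pl import *
st()"
```

```text
time_s: 10.85
position: [0.4321, -0.1082, 0.188]
tcp_rot: [[0.0, -0.0, 1.0], [-0.0, 1.0, 0.0], [-1.0, -0.0, 0.0]]
force: [0.0, -0.1, 0.9]
opening: 0.708
t 10.85 grasp W [ 0.4322 -0.1083  0.024 ] loc [-0.21   0.107  0.024] jaw 0.0 tilt [ 4.e-04 -2.e-04 -1.e+00] F [ 0.01 -0.07  0.91] open 61.6 j6 -28.5
```

```bash
python3 -m crank '[{"offset":[0.001,0,0],"spin":0},{"offset":[0,0,0],"spin":0}]'
python3 -m crank '[{"offset":[0,0,0],"spin":0},{"offset":[0,0,0],"spin":0},{"offset":[0,0,0],"spin":0}]' 0.069
python3 -m crank '[{"offset":[-0.03,0,0],"spin":0},{"offset":[-0.045,0,0],"spin":0},{"offset":[-0.045,0,0],"spin":0},{"offset":[-0.045,0,0],"spin":0},{"offset":[-0.045,0,0],"spin":0},{"offset":[0,0,0],"spin":0}]' 0.069
python3 - <<'E'
from pl import *
st()
from rk import racks
for n in("top","side"):
    p=cap(n,"c2"+n); racks(p); W=cloud(p); X=W.reshape(-1,3)
    b=X[(abs(X[:,2]-.042)<.006)&(abs(X[:,0]-.432)<.05)&(abs(X[:,1]+.108)<.045)&(X[:,0]<.48)]
    print(n,"carton",len(b),np.median(b,0).round(4),np.percentile(b,[2,98],axis=0).round(4).tolist())
im=cv2.imread("pics/c2side.png")[130:260,280:410]; cv2.imwrite("pics/c2z.png",cv2.resize(im,None,fx=4,fy=4,interpolation=cv2.INTER_CUBIC))
E
```

```text
time_s: 11.05
position: [0.432, -0.1082, 0.188]
tcp_rot: [[0.001, -0.0, 1.0], [-0.001, 1.0, 0.0], [-1.0, -0.001, 0.001]]
force: [-0.1, -0.2, 11.1]
opening: 0.709
time_s: 11.35
position: [0.432, -0.1082, 0.1868]
tcp_rot: [[-0.0, 0.0, 1.0], [0.0, 1.0, -0.0], [-1.0, 0.0, -0.0]]
force: [0.6, -0.2, 0.2]
opening: 0.786
time_s: 11.95
position: [0.4334, -0.1087, 0.4021]
tcp_rot: [[0.011, -0.0, 1.0], [-0.006, 1.0, 0.0], [-1.0, -0.006, 0.011]]
force: [0.5, -1.1, -0.5]
opening: 0.789
t 11.95 grasp W [ 0.4352 -0.1097  0.2381] loc [-0.2067  0.1066  0.2381] jaw 0.02 tilt [ 0.0114 -0.0061 -0.9999] F [ 0.47 -1.06 -0.46] open 68.6 j6 -28.5
[164.  226.9] 59 ztop 0.1404 tab [0.4477 0.4101] [0.0214 0.0147] 19.0 body (array([0.4484, 0.4114]), array([0.0838, 0.0579]), 20.2)
[335.8 231.5] 52 ztop 0.1411 tab [ 0.4262 -0.0257] [0.013 0.023] 88.9 body (array([ 0.4268, -0.0421]), array([0.0867, 0.0813]), 88.8)
[230.7 233.1] 56 ztop 0.1403 tab [0.4281 0.2426] [0.0208 0.0158] 1.4 body (array([0.4286, 0.2423]), array([0.0841, 0.0571]), 6.8)
top carton 177 [ 0.4415 -0.0879  0.0417] [[0.407, -0.1054, 0.0368], [0.4638, -0.077, 0.0465]]
[357.4 204.2] 85 ztop 0.1412 tab [ 0.4238 -0.0246] [0.0153 0.0184] 69.3 body (array([ 0.425 , -0.0411]), array([0.0854, 0.0838]), 86.5)
[337.  274.5] 132 ztop 0.1412 tab [0.4263 0.2418] [0.0221 0.0142] 2.3 body (array([0.4271, 0.2414]), array([0.0837, 0.0586]), 6.3)
[309.6 335.9] 168 ztop 0.1406 tab [0.4461 0.4109] [0.0214 0.0158] 14.5 body (array([0.4467, 0.4096]), array([0.0838, 0.0579]), 19.8)
side carton 210 [ 0.4239 -0.0987  0.0442] [[0.403, -0.1459, 0.0369], [0.4769, -0.0773, 0.0472]]
```

View pics/c2z.png

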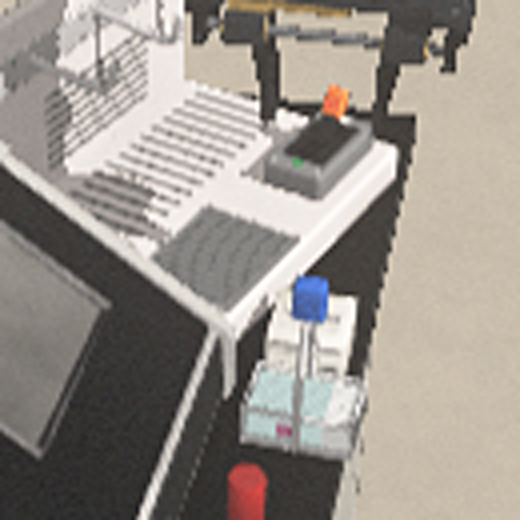

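```bash
python3 -m crank '[{"offset":[0,0,0],"spin":0.1455},{"offset":[0,0,0],"spin":0.1455},{"offset":[0,0,0],"spin":0.1455},{"offset":[0,0,0],"spin":0.1455},{"offset":[0,0,0],"spin":0.1455},{"offset":[0,0,0],"spin":0.1455},{"offset":[0,0,0],"spin":0.1455},{"offset":[0,0,0],"spin":0.1455},{"offset":[0,0,0],"spin":0.1455},{"offset":[0,0,0],"spin":0.1455},{"offset":[0,0,0],"spin":0.146},{"offset":[0,0,0],"spin":0}]' 0.05
python3 - <<'E'
from pl import *
go([.4258,-.0262,.170],-91.8)
E
```

```text
time_s: 13.25
position: [0.4314, -0.1079, 0.3948]
tcp_rot: [[-0.005, 1.0, -0.03], [0.003, -0.03, -1.0], [-1.0, -0.005, -0.002]]
force: [-0.6, -0.6, 0.6]
opening: 0.572
t 13.25 grasp W [ 0.4307 -0.1075  0.2308] loc [-0.2117  0.1072  0.2308] jaw -91.72 tilt [-0.0047  0.0025 -1.    ] F [-0.58 -0.6   0.61] open 49.7 j6 63.2
spin 0.0013 rows>= 1 j6 est same sign?
offset [ 0.0608 -0.0074 -0.0811] norm 0.1016 rows>= 3
```

```bash
python3 -m crank '[{"offset":[0,-0.0045,-0.0405],"spin":0},{"offset":[0,-0.0045,-0.0405],"spin":0},{"offset":[0.03,0,0],"spin":0},{"offset":[0.031,0,0],"spin":0},{"offset":[0,0,0],"spin":0},{"offset":[0,0,0],"spin":0}]' 0.05
python3 - <<'E'
from pl import *
go([.4258,-.0262,.127],-91.8)
E
```

```text
time_s: 13.85
position: [0.4253, -0.0269, 0.3351]
tcp_rot: [[-0.003, 1.0, -0.029], [0.001, -0.029, -1.0], [-1.0, -0.003, -0.001]]
force: [0.3, 0.9, 0.2]
opening: 0.576
t 13.85 grasp W [ 0.4247 -0.0267  0.1711] loc [-0.2445  0.1813  0.1711] jaw -91.64 tilt [-0.0034  0.0011 -1.    ] F [0.25 0.91 0.24] open 50.1 j6 72.9
spin 0.0029 rows>= 1 j6 est same sign?
offset [ 0.0441  0.0011 -0.0006] norm 0.0441 rows>= 1
```

```bash
python3 -m crank '[{"offset":[0.022,0.001,0],"spin":0},{"offset":[0.022,0,0],"spin":0},{"offset":[0,0,0],"spin":0},{"offset":[0,0,0],"spin":0}]' 0.05
python3 - <<'E'
from pl import *
go([.4258,-.0262,.126],-91.8)
p=cap("side","g1"); im=p["pixels"][130:260,280:410]; cv2.imwrite("pics/g1z.png",cv2.resize(im,None,fx=4,fy=4,interpolation=cv2.INTER_CUBIC))
E
```

```text
time_s: 14.25
position: [0.4269, -0.0274, 0.2927]
tcp_rot: [[0.001, 1.0, -0.03], [-0.0, -0.03, -1.0], [-1.0, 0.001, 0.0]]
force: [0.4, -1.1, -0.5]
opening: 0.576
t 14.25 grasp W [ 0.427  -0.0274  0.1287] loc [-0.2421  0.1814  0.1287] jaw -91.73 tilt [ 8.e-04 -3.e-04 -1.e+00] F [ 0.45 -1.1  -0.45] open 50.1 j6 73.0
spin 0.0013 rows>= 1 j6 est same sign?
offset [ 0.0027 -0.0012 -0.0012] norm 0.0032 rows>= 1
```

View pics/g1z.png

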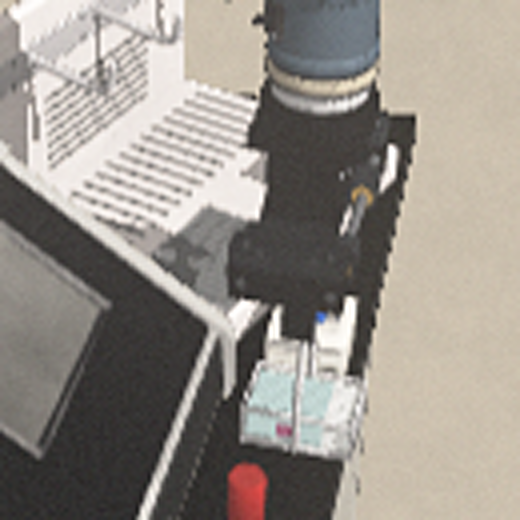

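```bash
python3 -m crank '[{"offset":[0.002,-0.0015,-0.001],"spin":0},{"offset":[0,0,0],"spin":0}]' 0.05
python3 -m crank '[{"offset":[0,0,0],"spin":0},{"offset":[0,0,0],"spin":0},{"offset":[0,0,0],"spin":0},{"offset":[0,0,0],"spin":0},{"offset":[0,0,0],"spin":0},{"offset":[0,0,0],"spin":0}]' 0.005
python3 -m crank '[{"offset":[-0.01,0,0],"spin":0},{"offset":[-0.04,0,0],"spin":0},{"offset":[-0.04,0,0],"spin":0},{"offset":[-0.025,0,0],"spin":0},{"offset":[0,0,0],"spin":0}]'
python3 - <<'E'
from pl import *
st()
p=cap("side","g2"); im=p["pixels"][110:260,260:410]; cv2.imwrite("pics/g2z.png",cv2.resize(im,None,fx=4,fy=4,interpolation=cv2.INTER_CUBIC))
go([-.06,-.095,.240],70.4,local=True)
E
```

```text
time_s: 14.5
position: [0.4249, -0.0259, 0.2906]
tcp_rot: [[0.001, 1.0, -0.03], [-0.0, -0.03, -1.0], [-1.0, 0.001, 0.0]]
force: [0.2, -0.4, -0.1]
opening: 0.573
time_s: 15.1
position: [0.425, -0.026, 0.2898]
tcp_rot: [[-0.0, 1.0, -0.03], [0.0, -0.03, -1.0], [-1.0, -0.0, -0.0]]
force: [0.7, 0.2, -1.0]
opening: 0.178
time_s: 15.6
position: [0.4257, -0.026, 0.4085]
tcp_rot: [[0.009, 1.0, -0.03], [-0.003, -0.03, -1.0], [-1.0, 0.009, 0.003]]
force: [0.1, -0.0, -2.2]
opening: 0.181
t 15.6 grasp W [ 0.4271 -0.0265  0.2445] loc [-0.2423  0.1823  0.2445] jaw -91.72 tilt [ 0.0086 -0.0028 -1.    ] F [ 0.07 -0.02 -2.21] open 15.7 j6 73.1
t 15.65 grasp W [ 0.4257 -0.0261  0.2426] loc [-0.2437  0.1822  0.2426] jaw -91.72 tilt [ 0.0043 -0.0015 -1.    ] F [-0.45 -0.35 -2.5 ] open 15.4 j6 73.1
spin 0.312 rows>= 3 j6 est same sign?
offset [0.0026 0.1836 0.2773] norm 0.3326 rows>= 7
```

View pics/g2z.png

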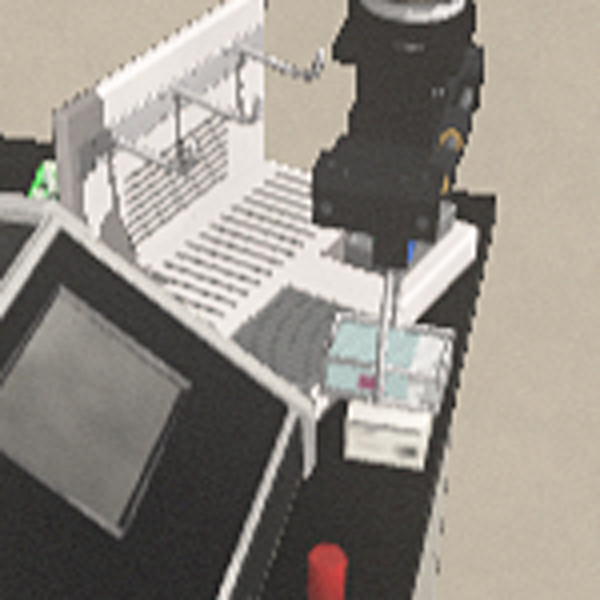

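```bash
python3 -m crank '[{"offset":[0,0,0],"spin":0.104},{"offset":[0,0,0],"spin":0.104},{"offset":[0,0,0],"spin":0.104},{"offset":[-0.002,0.006,0.0397],"spin":0},{"offset":[0,0.006,0.0397],"spin":0},{"offset":[0,0.006,0.0397],"spin":0},{"offset":[0,0.006,0.0397],"spin":0},{"offset":[0,0.006,0.0397],"spin":0},{"offset":[0,0.006,0.0397],"spin":0},{"offset":[0,0.006,0.0397],"spin":0},{"offset":[0,0,0],"spin":0},{"offset":[0,0,0],"spin":0}]'
python3 - <<'E'
from pl import *
go([-.07,-.0955,.246],70.4,local=True)
E
```

```text
time_s: 16.85
position: [0.3705, -0.3021, 0.405]
tcp_rot: [[-0.003, 0.941, -0.338], [0.004, -0.338, -0.941], [-1.0, -0.004, -0.003]]
force: [-0.4, 0.5, -2.0]
opening: 0.183
t 16.85 grasp W [ 0.37   -0.3015  0.241 ] loc [-0.2037 -0.0959  0.241 ] jaw -109.75 tilt [-0.0028  0.0041 -1.    ] F [-0.42  0.49 -2.02] open 15.9 j6 57.1
spin -0.0026 rows>= 1 j6 est same sign?
offset [-0.005   0.1337 -0.0003] norm 0.1338 rows>= 3
```

```bash
python3 -m crank '[{"offset":[-0.005,0,0],"spin":-0.003},{"offset":[0,0.033,0],"spin":0},{"offset":[0,0.033,0],"spin":0},{"offset":[0,0.033,0],"spin":0},{"offset":[0,0.033,0],"spin":0},{"offset":[0,0,0],"spin":0},{"offset":[0,0,0],"spin":0},{"offset":[0,0,0],"spin":0}]'
cat > wire.py <<'E'
from pl import *
import sys
def crop(p,c,name,r=45,f=6):
    c=np.array(c).astype(int); im=p["pixels"][max(c[1]-r,0):c[1]+r,max(c[0]-r,0):c[0]+r]
    cv2.imwrite(f"pics/{name}.png",cv2.resize(im,None,fx=f,fy=f,interpolation=cv2.INTER_CUBIC))
E
python3 - <<'E'
from wire import *
s,Rm,g,j=st()
for n in("side","top"):
    p=cap(n,"h1"+n); c=proj(p,g-[0,0,.04])[0]; crop(p,c,"h1z"+n)
E
```

```text
time_s: 17.65
position: [0.4952, -0.3442, 0.4114]
tcp_rot: [[-0.002, 0.943, -0.332], [0.002, -0.331, -0.943], [-1.0, -0.003, -0.001]]
force: [-0.2, 0.2, -2.3]
opening: 0.181
t 17.65 grasp W [ 0.4949 -0.3438  0.2474] loc [-0.0719 -0.0939  0.2474] jaw -109.36 tilt [-0.0022  0.002  -1.    ] F [-0.23  0.2  -2.33] open 15.8 j6 64.0
```

View pics/h1zside.png

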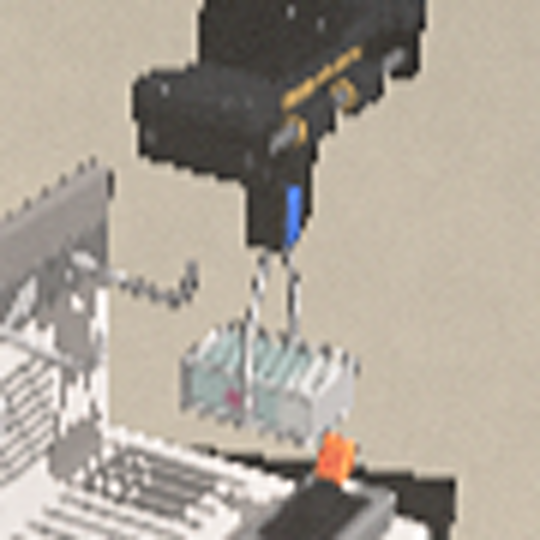

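View pics/h1ztop.png

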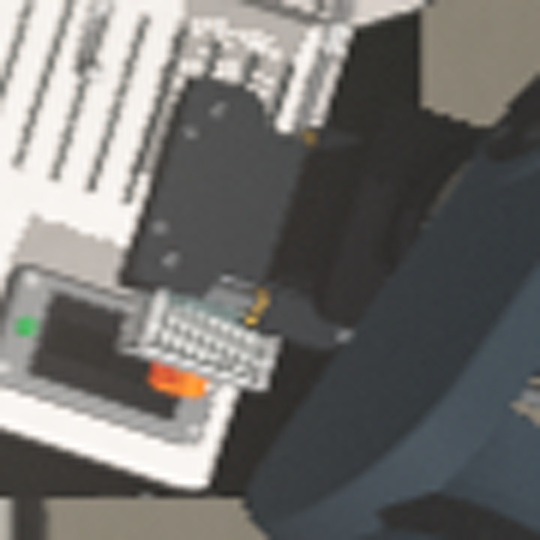

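```bash
python3 -m crank '[{"offset":[0,0.025,0.0015],"spin":0.003},{"offset":[0,0.025,0],"spin":0},{"offset":[0,0.025,0],"spin":0},{"offset":[0,0.006,0],"spin":0},{"offset":[0,0,0],"spin":0},{"offset":[0,0,0],"spin":0},{"offset":[0,0,0],"spin":0}]'
python3 - <<'E'
from wire import *
go([.009,-.0953,.246],70.4,local=True)
s,Rm,g,j=st(0)
for n in("side",):
    p=cap(n,"h2"+n); c=proj(p,g-[0,0,.04])[0]; crop(p,c,"h2z"+n)
E
```

```text
time_s: 18.45
position: [0.5705, -0.3738, 0.4119]
tcp_rot: [[-0.001, 0.942, -0.336], [0.001, -0.336, -0.942], [-1.0, -0.002, -0.0]]
force: [0.4, -0.4, -1.9]
opening: 0.182
t 18.45 grasp W [ 0.5703 -0.3737  0.2479] loc [ 0.0092 -0.0966  0.2479] jaw -109.63 tilt [-0.0013  0.001  -1.    ] F [ 0.44 -0.42 -1.9 ] open 15.8 j6 67.0
spin -0.0005 rows>= 1 j6 est same sign?
offset [ 0.0019 -0.0002 -0.0013] norm 0.0023 rows>= 1
```

View pics/h2zside.png

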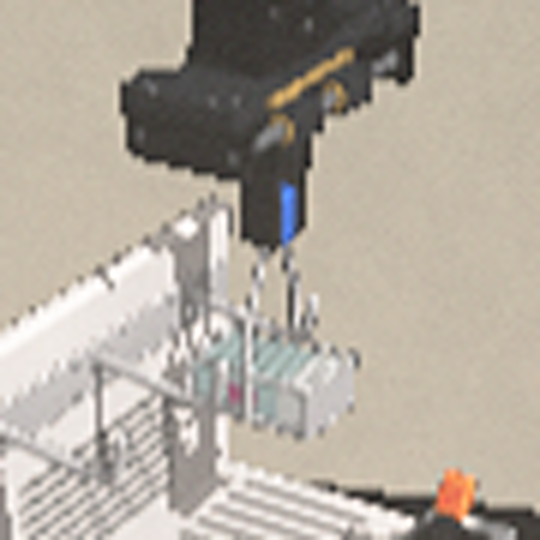

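```bash
python3 -m crank '[{"offset":[0.02,0,-0.001],"spin":0},{"offset":[0.015,0,0],"spin":0},{"offset":[0.007,0,0],"spin":0},{"offset":[0,0,0],"spin":0},{"offset":[0,0,0],"spin":0}]'
python3 - <<'E'
from wire import *
go([.009,-.0953,.201],70.4,local=True)
s,Rm,g,j=st(0)
for n in("side",):
    p=cap(n,"h3"+n); c=proj(p,g-[0,0,.04])[0]; crop(p,c,"h3z"+n)
E
```

```text
time_s: 19.0
position: [0.572, -0.3735, 0.37]
tcp_rot: [[0.0, 0.942, -0.336], [-0.0, -0.336, -0.942], [-1.0, 0.0, 0.0]]
force: [0.2, -0.2, -1.4]
opening: 0.183
t 19.0 grasp W [ 0.572  -0.3735  0.206 ] loc [ 0.0108 -0.0959  0.206 ] jaw -109.61 tilt [ 1.e-04 -1.e-04 -1.e+00] F [ 0.18 -0.16 -1.44] open 15.9 j6 67.1
spin -0.0002 rows>= 1 j6 est same sign?
offset [ 0.005  -0.0018 -0.0006] norm 0.0053 rows>= 1
```

View pics/h3zside.png

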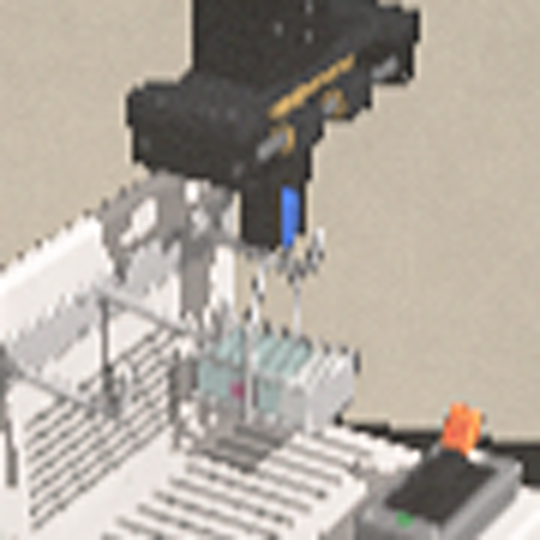

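Hook is through the handle, its upturned tip in front of the wire. Lowering the last millimetres.

```bash
python3 -m crank '[{"offset":[0.002,-0.001,0],"spin":0},{"offset":[0.002,0,0],"spin":0},{"offset":[0,0,0],"spin":0},{"offset":[0,0,0],"spin":0}]'
python3 -c "
from pl import *
st()"
python3 -m crank '[{"offset":[0.002,0,0],"spin":0},{"offset":[0,0,0],"spin":0},{"offset":[0,0,0],"spin":0}]'
python3 -c "
from pl import *
st()"
```

```text
time_s: 19.45
position: [0.571, -0.373, 0.366]
tcp_rot: [[0.0, 0.942, -0.336], [-0.0, -0.336, -0.942], [-1.0, 0.0, 0.0]]
force: [0.2, -0.7, -1.7]
opening: 0.181
t 19.45 grasp W [ 0.571 -0.373  0.202] loc [ 0.0096 -0.0957  0.202 ] jaw -109.61 tilt [ 0.e+00 -1.e-04 -1.e+00] F [ 0.22 -0.72 -1.7 ] open 15.8 j6 67.1
time_s: 19.75
position: [0.5711, -0.3731, 0.3644]
tcp_rot: [[0.001, 0.942, -0.336], [-0.001, -0.336, -0.942], [-1.0, 0.001, 0.0]]
force: [0.7, 0.1, 0.5]
opening: 0.177
t 19.75 grasp W [ 0.5713 -0.3732  0.2004] loc [ 0.0099 -0.0958  0.2004] jaw -109.6 tilt [ 8.e-04 -7.e-04 -1.e+00] F [0.71 0.12 0.47] open 15.4 j6 67.1
```

```bash
python3 -m crank '[{"offset":[0,0,0],"spin":0},{"offset":[0,0,0],"spin":0},{"offset":[0,0,0],"spin":0}]' 0.034
python3 -m crank '[{"offset":[-0.01,0,0],"spin":0},{"offset":[-0.02,0,0],"spin":0},{"offset":[-0.025,0,0],"spin":0},{"offset":[0,0,0],"spin":0}]' 0.034
python3 - <<'E'
from wire import *
s,Rm,g,j=st()
for n in("side","top"):
    p=cap(n,"h4"+n); c=proj(p,to_w([0.01,-.095,.16]))[0]; crop(p,c,"h4z"+n)
E
```

```text
time_s: 20.05
position: [0.571, -0.373, 0.364]
tcp_rot: [[0.0, 0.942, -0.336], [-0.0, -0.336, -0.942], [-1.0, 0.0, 0.0]]
force: [-0.4, -0.3, 0.4]
opening: 0.349
time_s: 20.45
position: [0.5719, -0.3737, 0.4239]
tcp_rot: [[0.007, 0.942, -0.336], [-0.006, -0.335, -0.942], [-1.0, 0.009, 0.004]]
force: [0.2, -0.5, 0.1]
opening: 0.391
t 20.45 grasp W [ 0.573  -0.3747  0.2599] loc [ 0.0121 -0.0967  0.2599] jaw -109.6 tilt [ 0.0069 -0.0063 -1.    ] F [ 0.21 -0.53  0.12] open 34.1 j6 67.1
```

View pics/h4zside.png

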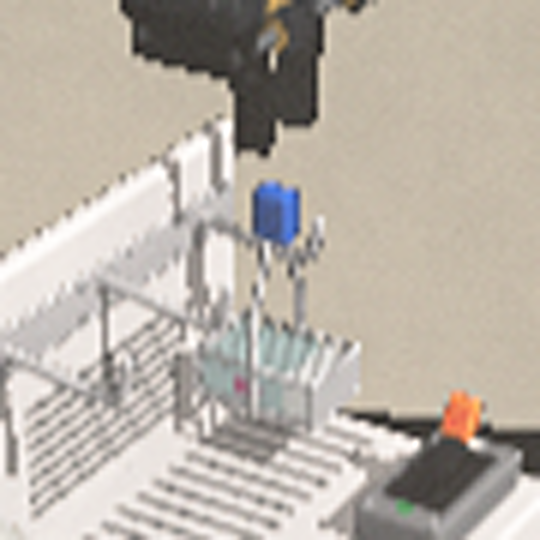

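Run:
```python
from wire import *
from rk import racks
for n in("top","side"):
    p=cap(n); print(n); racks(p)
go([-.2,-.05,.26],70.4,local=True)
```

```text
top
[164.  226.8] 60 ztop 0.1402 tab [0.4481 0.4096] [0.0231 0.0153] 25.6 body (array([0.4485, 0.4106]), array([0.0837, 0.0581]), 19.7)
[230.8 233.1] 57 ztop 0.1403 tab [0.4279 0.2417] [0.0215 0.0147] 6.3 body (array([0.4287, 0.2417]), array([0.0838, 0.0572]), 5.7)
side
[333.2 120.5] 46 ztop 0.2143 tab [ 0.5708 -0.3696] [0.0173 0.0226] 60.8 body (array([ 0.5713, -0.3617]), array([0.0987, 0.1125]), 86.8)
[337.1 274.5] 131 ztop 0.1414 tab [0.4262 0.2425] [0.0223 0.0146] 1.7 body (array([0.4272, 0.2409]), array([0.084 , 0.0591]), 5.5)
[309.6 335.9] 167 ztop 0.1408 tab [0.4462 0.4101] [0.0216 0.0153] 16.2 body (array([0.447, 0.409]), array([0.0837, 0.0587]), 20.7)
t 20.65 grasp W [ 0.5705 -0.3725  0.254 ] loc [ 0.0089 -0.0954  0.254 ] jaw -109.61 tilt [-0.0015  0.0013 -1.    ] F [ 0.07  0.16 -0.17] open 33.5 j6 67.1
spin -0.0001 rows>= 1 j6 est same sign?
offset [-0.006  -0.2089 -0.0456] norm 0.2139 rows>= 5
```

```bash
python3 -m crank '[{"offset":[-0.006,-0.0418,0],"spin":0},{"offset":[0,-0.0418,-0.009],"spin":0},{"offset":[0,-0.0418,-0.012],"spin":0},{"offset":[0,-0.0418,-0.012],"spin":0},{"offset":[0,-0.0418,-0.012],"spin":0},{"offset":[0,0,0],"spin":-0.15},{"offset":[0,0,0],"spin":-0.15},{"offset":[0,0,0],"spin":-0.15}]' 0.05
python3 - <<'E'
from pl import *
go([.4275,.2417,.22],95.9)
E
```

```text
time_s: 21.45
position: [0.3886, -0.2599, 0.4242]
tcp_rot: [[-0.001, 0.994, 0.114], [0.001, 0.114, -0.994], [-1.0, -0.001, -0.002]]
force: [0.6, -0.4, 0.2]
opening: 0.572
t 21.45 grasp W [ 0.3884 -0.2597  0.2602] loc [-0.2005 -0.0504  0.2602] jaw -83.48 tilt [-0.0014  0.0014 -1.    ] F [ 0.63 -0.39  0.16] open 49.8 j6 36.0
spin 0.0108 rows>= 1 j6 est same sign?
offset [ 0.0402  0.0905 -0.4947] norm 0.5045 rows>= 11
```

```bash
python3 -m crank '[{"offset":[0,0.0082,-0.045],"spin":0.01},{"offset":[0,0.0082,-0.045],"spin":0},{"offset":[0,0.0082,-0.045],"spin":0},{"offset":[0,0.0082,-0.045],"spin":0},{"offset":[0,0.0082,-0.045],"spin":0},{"offset":[0,0.0082,-0.045],"spin":0},{"offset":[0,0.0082,-0.045],"spin":0},{"offset":[0,0.0082,-0.045],"spin":0},{"offset":[0.02,0.0082,-0.045],"spin":0},{"offset":[0.02,0.0082,-0.045],"spin":0},{"offset":[0.02,0.0082,-0.045],"spin":0},{"offset":[0,0,0],"spin":0}]' 0.05
python3 - <<'E'
from pl import *
go([.4275,.2417,.127],95.9)
E
```

```text
time_s: 22.65
position: [0.4291, 0.245, 0.3617]
tcp_rot: [[-0.005, 0.995, 0.104], [-0.0, 0.104, -0.995], [-1.0, -0.005, -0.0]]
force: [-0.4, -0.1, -0.1]
opening: 0.572
t 22.65 grasp W [0.4282 0.2449 0.1977] loc [-0.3325  0.4383  0.1977] jaw -84.04 tilt [-5.5e-03 -2.0e-04 -1.0e+00] F [-0.36 -0.06 -0.06] open 49.8 j6 100.7
spin 0.001 rows>= 1 j6 est same sign?
offset [ 0.0707 -0.001   0.0032] norm 0.0707 rows>= 2
```

```bash
python3 -m crank '[{"offset":[0,-0.001,0.003],"spin":0},{"offset":[0,0,0],"spin":0},{"offset":[0.025,0,0],"spin":0},{"offset":[0.025,0,0],"spin":0},{"offset":[0.018,0,0],"spin":0},{"offset":[0,0,0],"spin":0},{"offset":[0,0,0],"spin":0}]' 0.05
python3 - <<'E'
from wire import *
go([.4275,.2417,.126],95.9)
p=cap("side","i1"); crop(p,proj(p,[.4275,.2417,.1])[0],"i1z",40,6)
E
```

```text
time_s: 23.35
position: [0.43, 0.2367, 0.2976]
tcp_rot: [[0.0, 0.995, 0.095], [0.0, 0.095, -0.995], [-1.0, 0.0, 0.0]]
force: [-0.5, 0.3, -0.2]
opening: 0.575
t 23.35 grasp W [0.4301 0.2367 0.1336] loc [-0.328   0.4312  0.1336] jaw -84.53 tilt [ 5.e-04  0.e+00 -1.e+00] F [-0.55  0.34 -0.16] open 50.1 j6 100.3
spin -0.0075 rows>= 1 j6 est same sign?
offset [ 0.0076 -0.002  -0.0052] norm 0.0094 rows>= 1
```

View pics/i1z.png

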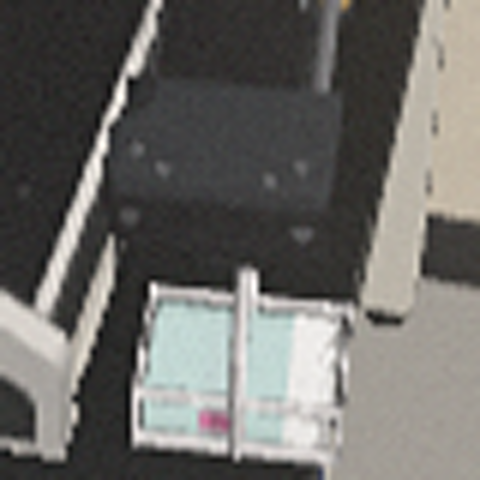

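```bash
python3 -m crank '[{"offset":[0,-0.002,-0.005],"spin":-0.0075},{"offset":[0.0075,0,0],"spin":0},{"offset":[0,0,0],"spin":0},{"offset":[0,0,0],"spin":0}]' 0.05
python3 -c "
from pl import *
go([.4275,.2417,.126],95.9)"
python3 -m crank '[{"offset":[0,0,0],"spin":0},{"offset":[0,0,0],"spin":0},{"offset":[0,0,0],"spin":0},{"offset":[0,0,0],"spin":0},{"offset":[0,0,0],"spin":0},{"offset":[0,0,0],"spin":0}]' 0.005
python3 -c "
from pl import *
st()"
```

```text
time_s: 23.8
position: [0.4269, 0.2428, 0.2893]
tcp_rot: [[-0.0, 0.994, 0.105], [-0.0, 0.105, -0.994], [-1.0, -0.0, 0.0]]
force: [0.3, 0.2, 0.3]
opening: 0.574
t 23.8 grasp W [0.4268 0.2428 0.1253] loc [-0.3331  0.4359  0.1253] jaw -83.94 tilt [-3.e-04 -1.e-04 -1.e+00] F [0.33 0.2  0.33] open 49.9 j6 100.5
spin 0.0027 rows>= 1 j6 est same sign?
offset [-0.0007  0.0006  0.0012] norm 0.0015 rows>= 1
time_s: 24.4
position: [0.4271, 0.2427, 0.2895]
tcp_rot: [[0.0, 0.994, 0.105], [-0.0, 0.105, -0.994], [-1.0, 0.0, 0.0]]
force: [0.4, -1.2, 2.5]
opening: 0.182
t 24.4 grasp W [0.4271 0.2426 0.1255] loc [-0.3327  0.4358  0.1255] jaw -83.96 tilt [ 3.e-04 -1.e-04 -1.e+00] F [ 0.43 -1.23  2.46] open 15.9 j6 100.5
```

```bash
python3 -m crank '[{"offset":[-0.01,0,0],"spin":0},{"offset":[-0.04,0,0],"spin":0},{"offset":[-0.04,0,0],"spin":0},{"offset":[-0.0305,0,0],"spin":0},{"offset":[0,0,0],"spin":0.149},{"offset":[0,0,0],"spin":0.149},{"offset":[0,0,0],"spin":0.149},{"offset":[0,0,0],"spin":0}]'
python3 - <<'E'
from pl import *
go([-.2,0,.246],70.4,local=True)
E
```

```text
time_s: 25.2
position: [0.4266, 0.2427, 0.4103]
tcp_rot: [[-0.0, 0.942, -0.335], [0.0, -0.335, -0.942], [-1.0, -0.0, -0.0]]
force: [0.5, 0.7, -2.0]
opening: 0.181
t 25.2 grasp W [0.4266 0.2427 0.2463] loc [-0.3332  0.4357  0.2463] jaw -109.57 tilt [-0.e+00  1.e-04 -1.e+00] F [ 0.5   0.66 -2.04] open 15.8 j6 126.1
spin 0.0006 rows>= 1 j6 est same sign?
offset [3.000e-04 1.330e-01 4.357e-01] norm 0.4556 rows>= 10
```

```bash
python3 -m crank '[{"offset":[0,0.0133,0.0436],"spin":0},{"offset":[0,0.0133,0.0436],"spin":0},{"offset":[0,0.0133,0.0436],"spin":0},{"offset":[0,0.0133,0.0436],"spin":0},{"offset":[0,0.0133,0.0436],"spin":0},{"offset":[0,0.0133,0.0436],"spin":0},{"offset":[0,0.0133,0.0436],"spin":0},{"offset":[0,0.0133,0.0436],"spin":0},{"offset":[0,0.0133,0.0436],"spin":0},{"offset":[0,0.0133,0.0436],"spin":0},{"offset":[0,0,0],"spin":0},{"offset":[0,0,0],"spin":0}]'
python3 - <<'E'
from pl import *
go([-.07,-.0003,.246],70.4,local=True)
E
```

```text
time_s: 26.4
position: [0.4059, -0.2135, 0.4098]
tcp_rot: [[-0.001, 0.942, -0.335], [0.001, -0.335, -0.942], [-1.0, -0.001, -0.001]]
force: [0.2, 0.4, -2.8]
opening: 0.18
t 26.4 grasp W [ 0.4058 -0.2134  0.2458] loc [-0.1996 -0.0009  0.2458] jaw -109.6 tilt [-5.e-04  1.e-03 -1.e+00] F [ 0.23  0.37 -2.83] open 15.7 j6 67.8
spin -0.0 rows>= 1 j6 est same sign?
offset [-0.0002  0.1296 -0.0005] norm 0.1296 rows>= 3
```

```bash
python3 -m crank '[{"offset":[0,0.033,-0.0005],"spin":0},{"offset":[0,0.033,0],"spin":0},{"offset":[0,0.033,0],"spin":0},{"offset":[0,0.031,0],"spin":0},{"offset":[0,0,0],"spin":0},{"offset":[0,0,0],"spin":0},{"offset":[0,0,0],"spin":0}]'
python3 - <<'E'
from wire import *
go([.01,-.0003,.246],70.4,local=True)
s,Rm,g,j=st(0)
for n in("side",):
    p=cap(n,"j1"+n); c=proj(p,g-[0,0,.04])[0]; crop(p,c,"j1z"+n)
E
```

```text
time_s: 27.1
position: [0.528, -0.254, 0.4095]
tcp_rot: [[-0.003, 0.943, -0.333], [0.002, -0.333, -0.943], [-1.0, -0.003, -0.001]]
force: [0.3, 0.5, -1.4]
opening: 0.184
t 27.1 grasp W [ 0.5276 -0.2537  0.2455] loc [-0.0713  0.0021  0.2455] jaw -109.45 tilt [-0.0025  0.0019 -1.    ] F [ 0.33  0.5  -1.42] open 16.0 j6 72.8
spin 0.0025 rows>= 1 j6 est same sign?
offset [-0.0005  0.0813  0.0024] norm 0.0814 rows>= 2
```

View pics/j1zside.png

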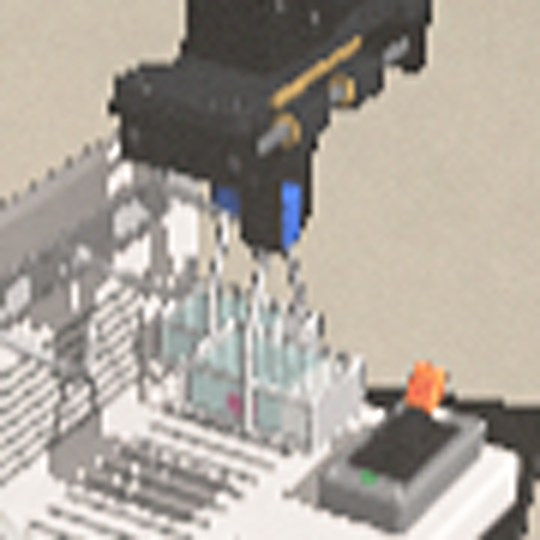

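```bash
python3 -m crank '[{"offset":[0,0.025,0.001],"spin":0.0015},{"offset":[0,0.025,0],"spin":0},{"offset":[0,0.025,0],"spin":0},{"offset":[0,0.006,0],"spin":0},{"offset":[0,0,0],"spin":0},{"offset":[0,0,0],"spin":0},{"offset":[0,0,0],"spin":0}]'
python3 - <<'E'
from wire import *
go([.010,-.0003,.206],70.4,local=True)
s,Rm,g,j=st(0)
for n in("side",):
    p=cap(n,"j2"+n); c=proj(p,g-[0,0,.04])[0]; crop(p,c,"j2z"+n)
E
```

```text
time_s: 27.85
position: [0.6037, -0.2834, 0.4099]
tcp_rot: [[-0.002, 0.942, -0.337], [0.001, -0.337, -0.942], [-1.0, -0.002, -0.0]]
force: [-0.2, 0.2, -2.1]
opening: 0.183
t 27.85 grasp W [ 0.6035 -0.2832  0.2459] loc [ 0.01   -0.0003  0.2459] jaw -109.67 tilt [-1.5e-03  9.0e-04 -1.0e+00] F [-0.17  0.15 -2.14] open 16.0 j6 74.9
spin -0.0012 rows>= 1 j6 est same sign?
offset [ 0.0399 -0.      0.    ] norm 0.0399 rows>= 1
```

View pics/j2zside.png

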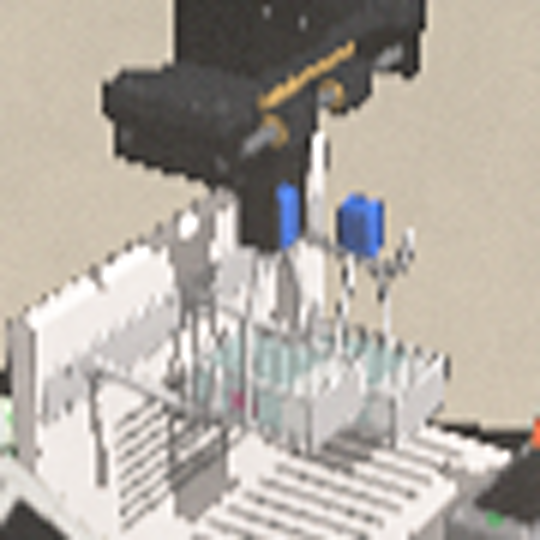

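```bash
python3 -m crank '[{"offset":[0.02,0,0],"spin":0},{"offset":[0.015,0,0],"spin":0},{"offset":[0.006,-0.001,0],"spin":0},{"offset":[0.002,0,0],"spin":0},{"offset":[0,0,0],"spin":0},{"offset":[0,0,0],"spin":0}]'
python3 -c "
from pl import *
st()"
python3 -m crank '[{"offset":[0.002,0,0],"spin":0},{"offset":[0,0,0],"spin":0},{"offset":[0,0,0],"spin":0}]'
python3 -c "
from pl import *
st()"
```

```text
time_s: 28.5
position: [0.6041, -0.2837, 0.3679]
tcp_rot: [[0.002, 0.942, -0.337], [-0.001, -0.337, -0.942], [-1.0, 0.002, 0.0]]
force: [1.1, 0.2, -0.9]
opening: 0.183
t 28.5 grasp W [ 0.6043 -0.2839  0.2039] loc [ 0.0111 -0.0006  0.2039] jaw -109.67 tilt [ 0.0015 -0.001  -1.    ] F [ 1.1   0.23 -0.91] open 15.9 j6 74.9
time_s: 28.8
position: [0.6039, -0.2836, 0.3651]
tcp_rot: [[0.0, 0.942, -0.336], [-0.0, -0.336, -0.942], [-1.0, 0.0, 0.0]]
force: [-1.1, -0.4, -1.4]
opening: 0.178
t 28.8 grasp W [ 0.604  -0.2836  0.2011] loc [ 0.0106 -0.0004  0.2011] jaw -109.66 tilt [ 3.e-04 -2.e-04 -1.e+00] F [-1.11 -0.45 -1.4 ] open 15.5 j6 74.9
```

```bash
python3 -m crank '[{"offset":[0.001,0,0],"spin":0},{"offset":[0,0,0],"spin":0},{"offset":[0,0,0],"spin":0}]'
python3 -m crank '[{"offset":[0,0,0],"spin":0},{"offset":[0,0,0],"spin":0},{"offset":[0,0,0],"spin":0}]' 0.034
python3 -m crank '[{"offset":[-0.01,0,0],"spin":0},{"offset":[-0.02,0,0],"spin":0},{"offset":[-0.025,0,0],"spin":0},{"offset":[0,0,0],"spin":0}]' 0.034
python3 - <<'E'
from wire import *
from rk import racks
s,Rm,g,j=st()
for n in("side","top"):
    p=cap(n,"j4"+n); c=proj(p,to_w([0.01,-.045,.16]))[0]; crop(p,c,"j4z"+n); racks(p)
go([-.2,.03,.26],70.4,local=True)
E
```

```text
time_s: 29.1
position: [0.604, -0.2836, 0.3642]
tcp_rot: [[0.001, 0.942, -0.337], [-0.0, -0.337, -0.942], [-1.0, 0.001, 0.0]]
force: [-0.5, 0.3, 0.0]
opening: 0.183
time_s: 29.4
position: [0.6039, -0.2836, 0.364]
tcp_rot: [[0.0, 0.942, -0.336], [-0.0, -0.336, -0.942], [-1.0, 0.0, 0.0]]
force: [1.1, 0.6, 0.2]
opening: 0.351
time_s: 29.8
position: [0.6049, -0.2841, 0.4238]
tcp_rot: [[0.008, 0.942, -0.336], [-0.005, -0.336, -0.942], [-1.0, 0.009, 0.002]]
force: [1.0, 0.0, 0.1]
opening: 0.389
t 29.8 grasp W [ 0.6061 -0.285   0.2598] loc [ 0.0132 -0.001   0.2598] jaw -109.66 tilt [ 0.0077 -0.0053 -1.    ] F [1.03 0.04 0.14] open 33.9 j6 74.9
[332.6 120.6] 45 ztop 0.2148 tab [ 0.5735 -0.3679] [0.0151 0.0187] 73.9 body (array([ 0.5449, -0.3615]), array([0.1101, 0.0532]), 84.6)
[317.2 131.4] 57 ztop 0.2152 tab [ 0.6027 -0.2784] [0.0135 0.0227] 59.5 body (array([ 0.6035, -0.2728]), array([0.1132, 0.1051]), 8.3)
[309.5 335.9] 168 ztop 0.141 tab [0.4462 0.4101] [0.0214 0.0149] 14.9 body (array([0.4468, 0.4095]), array([0.0838, 0.0585]), 19.6)
[164.  226.8] 60 ztop 0.1398 tab [0.4474 0.4106] [0.0228 0.0147] 20.7 body (array([0.4485, 0.4103]), array([0.0839, 0.0571]), 20.2)
t 29.9 grasp W [ 0.6041 -0.2837  0.2559] loc [ 0.0109 -0.0005  0.2559] jaw -109.66 tilt [ 0.0016 -0.0011 -1.    ] F [-0.43 -0.2   0.  ] open 33.5 j6 74.9
spin -0.0011 rows>= 1 j6 est same sign?
offset [-0.0041 -0.2108 -0.0306] norm 0.2131 rows>= 5
```

View pics/j4zside.png

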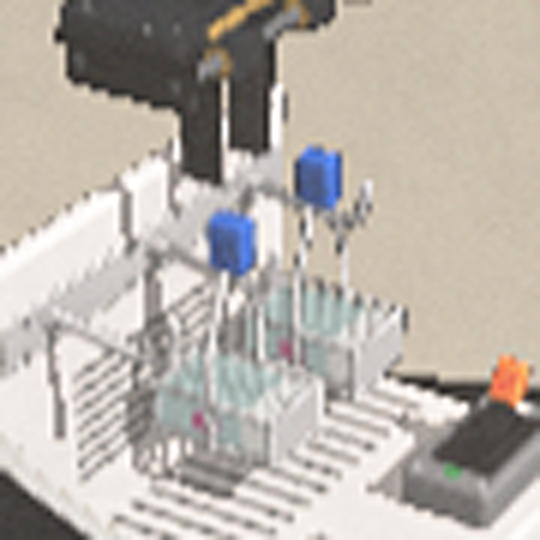

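```bash
python3 -m crank '[{"offset":[-0.004,-0.0422,0],"spin":0},{"offset":[0,-0.0422,-0.0075],"spin":0},{"offset":[0,-0.0422,-0.0077],"spin":0},{"offset":[0,-0.0422,-0.0077],"spin":0},{"offset":[0,-0.0422,-0.0077],"spin":0},{"offset":[0,0,0],"spin":-0.138},{"offset":[0,0,0],"spin":-0.138},{"offset":[0,0,0],"spin":-0.138},{"offset":[0,0,0],"spin":-0.139},{"offset":[0,0,0],"spin":-0.14}]' 0.05
python3 - <<'E'
from pl import *
go([.4475,.4101,.22],110.1)
E
```

```text
time_s: 30.9
position: [0.4151, -0.1834, 0.422]
tcp_rot: [[-0.002, 0.937, 0.348], [0.001, 0.348, -0.937], [-1.0, -0.001, -0.002]]
force: [-0.6, 1.0, -0.1]
opening: 0.575
t 30.9 grasp W [ 0.4147 -0.1832  0.258 ] loc [-0.2013  0.0305  0.258 ] jaw -69.63 tilt [-0.0019  0.0015 -1.    ] F [-0.62  1.04 -0.05] open 50.0 j6 31.6
spin 0.0047 rows>= 1 j6 est same sign?
offset [ 0.038   0.2347 -0.5459] norm 0.5954 rows>= 12
```

```bash
python3 -m crank '[{"offset":[0,0.0187,-0.0436],"spin":0.0045},{"offset":[0,0.0187,-0.0436],"spin":0},{"offset":[0,0.0187,-0.0436],"spin":0},{"offset":[0,0.0187,-0.0436],"spin":0},{"offset":[0,0.0187,-0.0436],"spin":0},{"offset":[0,0.0187,-0.0436],"spin":0},{"offset":[0,0.0187,-0.0436],"spin":0},{"offset":[0,0.0187,-0.0436],"spin":0},{"offset":[0,0.0187,-0.0436],"spin":0},{"offset":[0,0.0187,-0.0436],"spin":0},{"offset":[0,0.0187,-0.0436],"spin":0},{"offset":[0,0,0],"spin":0}]' 0.05
python3 -m crank '[{"offset":[0,0,0],"spin":0}]'
python3 - <<'E'
from pl import *
go([.4475,.4101,.17],110.1)
E
```

```text
time_s: 32.1
position: [0.446, 0.3418, 0.4218]
tcp_rot: [[0.0, 0.939, 0.344], [0.002, 0.344, -0.939], [-1.0, 0.001, -0.002]]
force: [-0.3, 0.0, 0.8]
opening: 0.576
time_s: 32.2
position: [0.4457, 0.3379, 0.4215]
tcp_rot: [[-0.003, 0.94, 0.341], [-0.002, 0.341, -0.94], [-1.0, -0.003, 0.001]]
force: [0.1, -0.4, 0.2]
opening: 0.576
t 32.2 grasp W [0.4453 0.3376 0.2575] loc [-0.3475  0.5313  0.2575] jaw -70.06 tilt [-0.0027 -0.0019 -1.    ] F [ 0.1  -0.44  0.24] open 50.1 j6 95.8
spin -0.0028 rows>= 1 j6 est same sign?
offset [ 0.0875  0.027  -0.0673] norm 0.1137 rows>= 3
```

```bash
python3 -m crank '[{"offset":[0,0.0135,-0.0336],"spin":0},{"offset":[0,0.0135,-0.0336],"spin":0},{"offset":[0.044,0,0],"spin":0},{"offset":[0.044,0,0],"spin":0},{"offset":[0,0,0],"spin":0},{"offset":[0,0,0],"spin":0},{"offset":[0,0,0],"spin":0}]' 0.05
python3 - <<'E'
from wire import *
from rk import racks
go([.4475,.4101,.126],110.1)
p=cap("side","k1"); crop(p,proj(p,[.4475,.4101,.1])[0],"k1z",40,6)
E
```

```text
time_s: 32.9
position: [0.4503, 0.4091, 0.3371]
tcp_rot: [[0.003, 0.941, 0.337], [0.002, 0.337, -0.941], [-1.0, 0.004, -0.001]]
force: [0.1, -0.0, 1.0]
opening: 0.575
t 32.9 grasp W [0.4508 0.4094 0.1731] loc [-0.3664  0.6009  0.1731] jaw -70.3 tilt [ 0.0033  0.0019 -1.    ] F [ 0.13 -0.03  1.02] open 50.0 j6 102.0
spin -0.0069 rows>= 1 j6 est same sign?
offset [ 0.0471 -0.0029 -0.0018] norm 0.0473 rows>= 1
```

View pics/k1z.png

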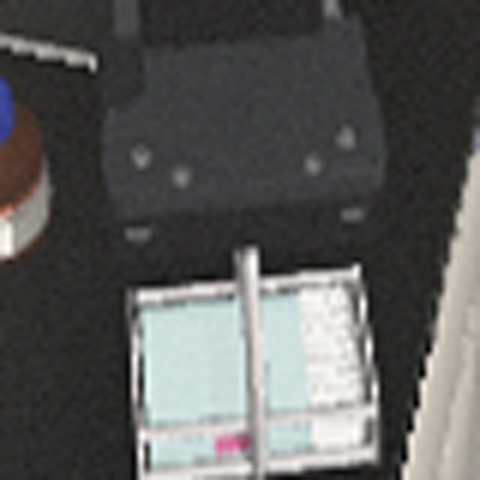

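```bash
python3 -m crank '[{"offset":[0,-0.0025,-0.0015],"spin":-0.006},{"offset":[0.022,0,0],"spin":0},{"offset":[0.025,0,0],"spin":0},{"offset":[0,0,0],"spin":0},{"offset":[0,0,0],"spin":0},{"offset":[0,0,0],"spin":0}]' 0.05
python3 -c "
from pl import *
go([.4475,.4101,.126],110.1)"
```

```text
time_s: 33.55
position: [0.4468, 0.4105, 0.2897]
tcp_rot: [[0.003, 0.939, 0.344], [0.002, 0.344, -0.939], [-1.0, 0.003, -0.001]]
force: [-0.6, 0.8, 0.1]
opening: 0.576
t 33.55 grasp W [0.4473 0.4108 0.1257] loc [-0.3702  0.601   0.1257] jaw -69.87 tilt [ 0.0028  0.0018 -1.    ] F [-0.57  0.79  0.1 ] open 50.2 j6 101.9
spin 0.0006 rows>= 1 j6 est same sign?
offset [-0.0003 -0.0001  0.0007] norm 0.0008 rows>= 1
```

```bash
python3 -m crank '[{"offset":[0,0,0],"spin":0},{"offset":[0,0,0],"spin":0},{"offset":[0,0,0],"spin":0},{"offset":[0,0,0],"spin":0},{"offset":[0,0,0],"spin":0},{"offset":[0,0,0],"spin":0}]' 0.005
python3 -m crank '[{"offset":[-0.01,0,0],"spin":0},{"offset":[-0.04,0,0],"spin":0},{"offset":[-0.04,0,0],"spin":0},{"offset":[-0.0305,0,0],"spin":0},{"offset":[0,0,0],"spin":0.139},{"offset":[0,0,0],"spin":0.139},{"offset":[0,0,0],"spin":0.139},{"offset":[0,0,0],"spin":0.139},{"offset":[0,0,0],"spin":0.138},{"offset":[0,0,0],"spin":0}]'
python3 - <<'E'
from pl import *
go([-.2,.09,.246],70.4,local=True)
E
```

```text
time_s: 34.15
position: [0.4466, 0.4103, 0.2892]
tcp_rot: [[0.001, 0.939, 0.344], [0.001, 0.344, -0.939], [-1.0, 0.002, -0.0]]
force: [-0.4, -0.6, 6.4]
opening: 0.182
time_s: 35.15
position: [0.446, 0.41, 0.4082]
tcp_rot: [[-0.001, 0.942, -0.336], [-0.001, -0.336, -0.942], [-1.0, -0.001, 0.001]]
force: [1.0, 0.5, -2.3]
opening: 0.185
t 35.15 grasp W [0.4459 0.4099 0.2442] loc [-0.3712  0.5996  0.2442] jaw -109.62 tilt [-1.e-03 -6.e-04 -1.e+00] F [ 0.96  0.51 -2.26] open 16.1 j6 141.6
spin -0.0004 rows>= 1 j6 est same sign?
offset [-0.0018  0.171   0.5097] norm 0.5376 rows>= 11
```

```bash
python3 -m crank '[{"offset":[-0.002,0.0155,0.0463],"spin":0},{"offset":[0,0.0155,0.0463],"spin":0},{"offset":[0,0.0155,0.0463],"spin":0},{"offset":[0,0.0155,0.0463],"spin":0},{"offset":[0,0.0155,0.0463],"spin":0},{"offset":[0,0.0155,0.0463],"spin":0},{"offset":[0,0.0155,0.0463],"spin":0},{"offset":[0,0.0155,0.0463],"spin":0},{"offset":[0,0.0155,0.0463],"spin":0},{"offset":[0,0.0155,0.0463],"spin":0},{"offset":[0,0.0155,0.0463],"spin":0},{"offset":[0,0,0],"spin":0}]' 
python3 -m crank '[{"offset":[0,0,0],"spin":0},{"offset":[0,0,0],"spin":0}]'
python3 - <<'E'
from pl import *
go([-.07,.0945,.246],70.4,local=True)
E
```

```text
time_s: 36.35
position: [0.4366, -0.1327, 0.4111]
tcp_rot: [[0.004, 0.94, -0.34], [-0.005, -0.34, -0.94], [-1.0, 0.005, 0.003]]
force: [0.2, 0.2, -1.6]
opening: 0.179
time_s: 36.55
position: [0.4353, -0.126, 0.4102]
tcp_rot: [[-0.001, 0.942, -0.334], [0.001, -0.334, -0.942], [-1.0, -0.002, -0.001]]
force: [0.5, -0.1, -1.2]
opening: 0.181
t 36.55 grasp W [ 0.4351 -0.1258  0.2462] loc [-0.2014  0.0915  0.2462] jaw -109.53 tilt [-0.0012  0.0012 -1.    ] F [ 0.51 -0.08 -1.2 ] open 15.7 j6 79.2
spin 0.0012 rows>= 1 j6 est same sign?
offset [ 0.0002  0.1314 -0.0029] norm 0.1315 rows>= 3
```

```bash
python3 -m crank '[{"offset":[0,0.033,-0.002],"spin":0.001},{"offset":[0,0.033,0],"spin":0},{"offset":[0,0.033,0],"spin":0},{"offset":[0,0.032,0],"spin":0},{"offset":[0,0,0],"spin":0},{"offset":[0,0,0],"spin":0},{"offset":[0,0,0],"spin":0},{"offset":[0,0,0],"spin":0}]'
python3 - <<'E'
from wire import *
go([.01,.0945,.246],70.4,local=True)
s,Rm,g,j=st(0)
for n in("side",):
    p=cap(n,"m1"+n); c=proj(p,g-[0,0,.04])[0]; crop(p,c,"m1z"+n)
E
```

```text
time_s: 37.35
position: [0.5589, -0.1678, 0.4103]
tcp_rot: [[-0.001, 0.942, -0.336], [0.001, -0.336, -0.942], [-1.0, -0.002, -0.0]]
force: [0.4, 0.4, -2.1]
opening: 0.182
t 37.35 grasp W [ 0.5587 -0.1677  0.2463] loc [-0.0709  0.0935  0.2463] jaw -109.61 tilt [-1.4e-03  7.0e-04 -1.0e+00] F [ 0.43  0.43 -2.09] open 15.9 j6 81.9
spin -0.0002 rows>= 1 j6 est same sign?
offset [ 0.0003  0.0809 -0.001 ] norm 0.081 rows>= 2
```

View pics/m1zside.png

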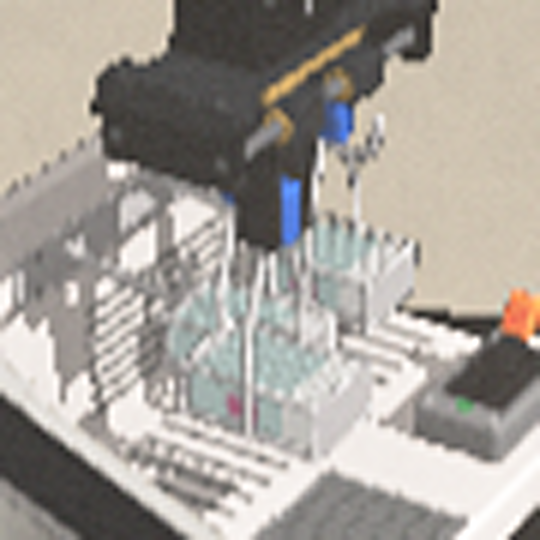

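```bash
python3 -m crank '[{"offset":[0,0.025,-0.001],"spin":0},{"offset":[0,0.025,0],"spin":0},{"offset":[0,0.025,0],"spin":0},{"offset":[0,0.006,0],"spin":0},{"offset":[0,0,0],"spin":0},{"offset":[0,0,0],"spin":0},{"offset":[0,0,0],"spin":0}]'
python3 - <<'E'
from wire import *
go([.010,.0945,.206],70.4,local=True)
s,Rm,g,j=st(0)
for n in("side",):
    p=cap(n,"m2"+n); c=proj(p,g-[0,0,.04])[0]; crop(p,c,"m2z"+n)
E
```

```text
time_s: 38.1
position: [0.6353, -0.1949, 0.4103]
tcp_rot: [[-0.002, 0.942, -0.337], [0.001, -0.337, -0.942], [-1.0, -0.002, -0.0]]
force: [0.1, 0.2, -1.4]
opening: 0.181
t 38.1 grasp W [ 0.635  -0.1948  0.2463] loc [0.0101 0.0936 0.2463] jaw -109.69 tilt [-1.6e-03  8.0e-04 -1.0e+00] F [ 0.09  0.23 -1.36] open 15.8 j6 83.0
spin -0.0016 rows>= 1 j6 est same sign?
offset [ 0.0403 -0.0001 -0.0009] norm 0.0404 rows>= 1
```

View pics/m2zside.png

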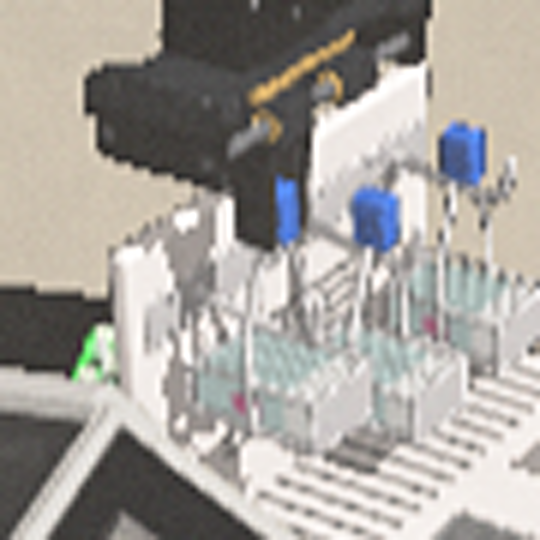

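```bash
python3 -m crank '[{"offset":[0.02,0,-0.001],"spin":0},{"offset":[0.015,0,0],"spin":0},{"offset":[0.006,-0.001,0],"spin":0},{"offset":[0.002,0,0],"spin":0},{"offset":[0,0,0],"spin":0},{"offset":[0,0,0],"spin":0}]'
python3 -c "
from pl import *
st()"
python3 -m crank '[{"offset":[0.002,0,0],"spin":0},{"offset":[0,0,0],"spin":0},{"offset":[0,0,0],"spin":0}]'
python3 -c "
from pl import *
st()"
```

```text
time_s: 38.75
position: [0.636, -0.1943, 0.3684]
tcp_rot: [[0.002, 0.942, -0.337], [-0.001, -0.337, -0.942], [-1.0, 0.002, 0.0]]
force: [0.0, -0.7, -1.9]
opening: 0.182
t 38.75 grasp W [ 0.6363 -0.1944  0.2044] loc [0.0111 0.0944 0.2044] jaw -109.69 tilt [ 1.7e-03 -8.0e-04 -1.0e+00] F [ 0.04 -0.7  -1.88] open 15.8 j6 83.1
time_s: 39.05
position: [0.6358, -0.1942, 0.3656]
tcp_rot: [[0.0, 0.942, -0.337], [-0.0, -0.337, -0.942], [-1.0, 0.0, 0.0]]
force: [-0.9, 0.1, -2.3]
opening: 0.183
t 39.05 grasp W [ 0.6358 -0.1942  0.2016] loc [0.0106 0.0945 0.2016] jaw -109.69 tilt [ 2.e-04 -1.e-04 -1.e+00] F [-0.89  0.06 -2.35] open 15.9 j6 83.1
```

```bash
python3 -m crank '[{"offset":[0.0015,0,0],"spin":0},{"offset":[0,0,0],"spin":0},{"offset":[0,0,0],"spin":0}]'
python3 -c "
from pl import *
st()"
```

```text
time_s: 39.35
position: [0.6359, -0.1942, 0.3642]
tcp_rot: [[0.001, 0.942, -0.337], [-0.0, -0.337, -0.942], [-1.0, 0.001, 0.0]]
force: [0.1, -0.4, -0.7]
opening: 0.18
t 39.35 grasp W [ 0.636  -0.1943  0.2002] loc [0.0108 0.0945 0.2002] jaw -109.69 tilt [ 6.e-04 -3.e-04 -1.e+00] F [ 0.08 -0.41 -0.66] open 15.7 j6 83.1
```

```bash
python3 -m crank '[{"offset":[0.001,0,0],"spin":0},{"offset":[0,0,0],"spin":0}]'
python3 -m crank '[{"offset":[0,0,0],"spin":0},{"offset":[0,0,0],"spin":0},{"offset":[0,0,0],"spin":0}]' 0.034
python3 -m crank '[{"offset":[-0.01,0,0],"spin":0},{"offset":[-0.02,0,0],"spin":0},{"offset":[-0.025,0,0],"spin":0},{"offset":[0,0,0],"spin":0}]' 0.034
python3 - <<'E'
from wire import *
from rk import racks
s,Rm,g,j=st()
for n in("side","top"):
    p=cap(n,"m4"+n); c=proj(p,to_w([0.01,0,.16]))[0]; crop(p,c,"m4z"+n); racks(p)
go([-.2,.03,.26],70.4,local=True)
E
```

```text
time_s: 39.55
position: [0.6359, -0.1942, 0.3639]
tcp_rot: [[0.001, 0.942, -0.337], [-0.001, -0.337, -0.942], [-1.0, 0.001, 0.0]]
force: [-0.8, 1.1, 4.2]
opening: 0.175
time_s: 39.85
position: [0.6357, -0.1941, 0.3624]
tcp_rot: [[-0.001, 0.942, -0.337], [0.0, -0.337, -0.942], [-1.0, -0.001, 0.0]]
force: [-0.3, 0.3, -0.5]
opening: 0.352
time_s: 40.25
position: [0.6368, -0.1946, 0.4222]
tcp_rot: [[0.007, 0.941, -0.337], [-0.004, -0.337, -0.942], [-1.0, 0.008, 0.001]]
force: [0.0, -0.0, 1.2]
opening: 0.392
t 40.25 grasp W [ 0.638  -0.1952  0.2582] loc [0.013  0.0942 0.2582] jaw -109.69 tilt [ 0.0075 -0.0038 -1.    ] F [ 0.04 -0.03  1.19] open 34.1 j6 83.1
[332.4 120.7] 49 ztop 0.2156 tab [ 0.5736 -0.3675] [0.0111 0.0193] 88.8 body (array([ 0.5506, -0.356 ]), array([0.1084, 0.0503]), 73.8)
[317.3 131.6] 58 ztop 0.2155 tab [ 0.6032 -0.2788] [0.0115 0.0205] 85.9 body (array([ 0.5764, -0.2717]), array([0.1076, 0.0615]), 85.0)
[300.6 143.8] 67 ztop 0.216 tab [ 0.6356 -0.1899] [0.014  0.0182] 81.1 body (array([ 0.5954, -0.2041]), array([0.0473, 0.058 ]), 53.6)
[439.3 160.2] 29 ztop 0.2131 tab [ 0.5966 -0.2764] [0.0132 0.0055] 69.5 body (array([ 0.6481, -0.2631]), array([0.0268, 0.0221]), 69.8)
[478.5 168.3] 58 ztop 0.2148 tab [ 0.5753 -0.3691] [0.0137 0.023 ] 69.2 body (array([ 0.5822, -0.3821]), array([0.1053, 0.0234]), 53.0)
t 40.35 grasp W [ 0.6359 -0.1943  0.2545] loc [0.0107 0.0944 0.2545] jaw -109.69 tilt [ 1.1e-03 -7.0e-04 -1.0e+00] F [0.48 0.3  0.14] open 33.6 j6 83.1
spin -0.0016 rows>= 1 j6 est same sign?
offset [-0.0055 -0.2107  0.0643] norm 0.2204 rows>= 5
```

View pics/m4zside.png

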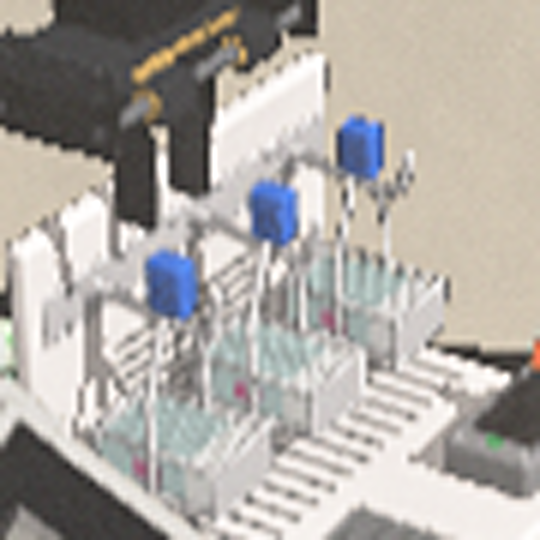

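```bash
python3 -m crank '[{"offset":[-0.006,-0.041,0],"spin":0},{"offset":[0,-0.041,0],"spin":0},{"offset":[0,-0.041,0],"spin":-0.0015},{"offset":[0,0,0.0395],"spin":0},{"offset":[0,0,0.0395],"spin":0},{"offset":[0,0,0.0395],"spin":0},{"offset":[0,0,0.0395],"spin":0},{"offset":[0,0,0.039],"spin":0},{"offset":[0,0,0],"spin":0},{"offset":[0,0,0],"spin":0}]' 0.06
python3 - <<'E'
from wire import *
from lev import lever
go([-.112,-.102,.103],70.4,local=True)
lever(cap("side"))
E
```

```text
time_s: 41.35
position: [0.4531, -0.3387, 0.4225]
tcp_rot: [[-0.002, 0.941, -0.338], [0.003, -0.338, -0.941], [-1.0, -0.003, -0.002]]
force: [-0.6, 0.1, -0.5]
opening: 0.686
t 41.35 grasp W [ 0.4528 -0.3382  0.2585] loc [-0.1133 -0.1027  0.2585] jaw -109.74 tilt [-0.0019  0.0028 -1.    ] F [-0.56  0.11 -0.47] open 59.7 j6 61.6
spin -0.0024 rows>= 1 j6 est same sign?
offset [ 0.1555  0.0013 -0.0007] norm 0.1556 rows>= 4
lever 46 angle -0.59 resid 4.27 at -.55,-.45 [np.float64(70.12), np.float64(69.96), np.float64(69.83), np.float64(89.78), np.float64(92.48)]
```

```bash
python3 -m crank '[{"offset":[0.04,0.001,0],"spin":-0.002},{"offset":[0.04,0,0],"spin":0},{"offset":[0.04,0,0],"spin":0},{"offset":[0.02,0,0],"spin":0},{"offset":[0.014,0,0],"spin":0},{"offset":[0,0,0],"spin":0},{"offset":[0,0,0],"spin":0}]' 0.06
python3 - <<'E'
from wire import *
go([-.112,-.042,.103],70.4,local=True)
E
```

```text
time_s: 42.1
position: [0.4553, -0.3375, 0.2699]
tcp_rot: [[-0.001, 0.943, -0.332], [0.001, -0.332, -0.943], [-1.0, -0.001, -0.001]]
force: [0.8, -0.5, 0.8]
opening: 0.689
t 42.1 grasp W [ 0.4552 -0.3373  0.1059] loc [-0.1114 -0.101   0.1059] jaw -109.39 tilt [-5.e-04  8.e-04 -1.e+00] F [ 0.81 -0.47  0.8 ] open 59.9 j6 61.5
spin 0.0036 rows>= 1 j6 est same sign?
offset [ 0.0029 -0.0006 -0.059 ] norm 0.0591 rows>= 2
```

```bash
python3 -m crank '[{"offset":[0.002,0,-0.01],"spin":0.003},{"offset":[0,0,-0.012],"spin":0},{"offset":[0,0,-0.012],"spin":0},{"offset":[0,0,-0.012],"spin":0},{"offset":[0,0,-0.006],"spin":0},{"offset":[0,0,-0.003],"spin":0},{"offset":[0,0,0],"spin":0}]'
python3 - <<'E'
from wire import *
go([-.112,-.042,.103],70.4,local=True)
E
```

```text
time_s: 42.8
position: [0.4735, -0.2861, 0.2679]
tcp_rot: [[-0.0, 0.942, -0.336], [0.001, -0.336, -0.942], [-1.0, -0.0, -0.001]]
force: [0.0, 0.1, 0.2]
opening: 0.692
t 42.8 grasp W [ 0.4734 -0.286   0.1039] loc [-0.1115 -0.0465  0.1039] jaw -109.64 tilt [-2.e-04  9.e-04 -1.e+00] F [0.05 0.11 0.19] open 60.2 j6 66.9
spin -0.0007 rows>= 1 j6 est same sign?
offset [ 0.0009 -0.0005 -0.0045] norm 0.0046 rows>= 1
```

```bash
python3 -m crank '[{"offset":[0.001,0,-0.003],"spin":0},{"offset":[0,0,-0.002],"spin":0},{"offset":[0,0,0],"spin":0},{"offset":[0,0,0],"spin":0}]'
python3 -c "
from pl import *
st()"
python3 -m crank '[{"offset":[0,0,-0.002],"spin":0},{"offset":[0,0,-0.001],"spin":0},{"offset":[0,0,0],"spin":0}]'
python3 -c "
from pl import *
st()"
```

```text
time_s: 43.2
position: [0.4744, -0.2834, 0.267]
tcp_rot: [[-0.001, 0.942, -0.336], [-0.002, -0.336, -0.942], [-1.0, -0.0, 0.003]]
force: [-2.7, -5.2, 1.8]
opening: 0.689
t 43.2 grasp W [ 0.4743 -0.2838  0.103 ] loc [-0.1114 -0.0442  0.103 ] jaw -109.65 tilt [-0.0011 -0.0024 -1.    ] F [-2.69 -5.16  1.85] open 59.9 j6 67.4
time_s: 43.5
position: [0.4749, -0.2823, 0.2669]
tcp_rot: [[-0.002, 0.942, -0.335], [-0.006, -0.335, -0.942], [-1.0, -0.0, 0.007]]
force: [-8.2, -12.0, 0.1]
opening: 0.693
t 43.5 grasp W [ 0.4745 -0.2833  0.1029] loc [-0.1114 -0.0437  0.1029] jaw -109.56 tilt [-0.0023 -0.0063 -1.    ] F [ -8.15 -11.98   0.07] open 60.3 j6 67.7
```

```bash
python3 -m crank '[{"offset":[0,0,0.008],"spin":0},{"offset":[0,0,0.004],"spin":0},{"offset":[-0.04,0,0],"spin":0},{"offset":[-0.045,0,0],"spin":0},{"offset":[-0.045,0,0],"spin":0},{"offset":[-0.03,0,0],"spin":0},{"offset":[0,-0.04,-0.02],"spin":0},{"offset":[0,-0.04,-0.03],"spin":0},{"offset":[0,-0.02,-0.04],"spin":0},{"offset":[0,0,-0.045],"spin":0},{"offset":[0,0,-0.045],"spin":0},{"offset":[0,0,-0.045],"spin":0}]'
python3 -m crank '[{"offset":[0,0,-0.045],"spin":0},{"offset":[0,0,-0.045],"spin":0},{"offset":[0,0,-0.045],"spin":0},{"offset":[0,0,-0.045],"spin":0},{"offset":[0,0,0],"spin":0}]'
python3 - <<'E'
from wire import *
from lev import lever
from rk import racks
st()
for n in("top","side"):
    p=cap(n,"z"+n); lever(p)
    W=cloud(p)
    racks(p)
    for l in("glue_stick","bottle_blue","carton_mid","rack_1"):
        for r in bot.regions_of(l,p):
            if r["p"]>.4:
                q=W[r["region"]]; q=q[~np.isnan(q[:,0])]; print(n,l,round(r["p"],2),np.median(q,0).round(3))
    c=proj(p,to_w([-.03,.03,.1]))[0]; crop(p,c,"zz"+n,66,5)
E
```

```text
time_s: 44.7
position: [0.4533, -0.0431, 0.4269]
tcp_rot: [[-0.0, 0.941, -0.337], [0.001, -0.337, -0.941], [-1.0, -0.001, -0.001]]
force: [0.3, -1.6, 0.2]
opening: 0.686
time_s: 45.2
position: [0.5147, 0.1291, 0.4266]
tcp_rot: [[0.001, 0.944, -0.331], [0.003, -0.331, -0.944], [-1.0, -0.0, -0.003]]
force: [-0.3, -1.3, -0.5]
opening: 0.687
t 45.2 grasp W [0.5149 0.1295 0.2626] loc [-0.2121  0.3587  0.2626] jaw -109.33 tilt [ 9.0e-04  2.9e-03 -1.0e+00] F [-0.33 -1.26 -0.48] open 59.7 j6 111.2
lever 49 angle 0.53 resid 1.19 at -.55,-.45 [np.float64(37.0), np.float64(35.78), np.float64(33.04), np.float64(1.96), np.float64(1.29)]
[404.  144.2] 72 ztop 0.2151 tab [ 0.637  -0.1917] [0.0149 0.0229] 68.4 body (array([ 0.6322, -0.1898]), array([0.1164, 0.1075]), 56.8)
[441.1 157. ] 72 ztop 0.2143 tab [ 0.6041 -0.2808] [0.0154 0.021 ] 70.0 body (array([ 0.5982, -0.2743]), array([0.1181, 0.1013]), 42.0)
[477.6 168.4] 74 ztop 0.2138 tab [ 0.5754 -0.368 ] [0.0146 0.0221] 70.0 body (array([ 0.5692, -0.3625]), array([0.1156, 0.1017]), 35.5)
top bottle_blue 0.79 [0.56  0.355 0.056]
top carton_mid 0.81 [ 0.435 -0.106  0.042]
top carton_mid 0.68 [ 0.633 -0.191  0.103]
top rack_1 0.85 [ 0.633 -0.191  0.103]
top rack_1 0.72 [ 0.602 -0.278  0.103]
top rack_1 0.66 [ 0.573 -0.368  0.102]
lever 29 angle 0.45 resid 1.2 at -.55,-.45 [np.float64(37.43), np.float64(36.32), np.float64(33.78), np.float64(1.2), np.float64(2.11)]
[332.5 120.9] 48 ztop 0.2149 tab [ 0.5712 -0.3669] [0.0208 0.0129] 32.9 body (array([ 0.5346, -0.3461]), array([0.0948, 0.0342]), 63.2)
side glue_stick 0.69 [0.439 0.124 0.054]
side bottle_blue 0.95 [0.555 0.373 0.054]
side carton_mid 0.64 [ 0.432 -0.084  0.043]
side carton_mid 0.53 [ 0.573 -0.365  0.201]
```

View pics/zzside.png

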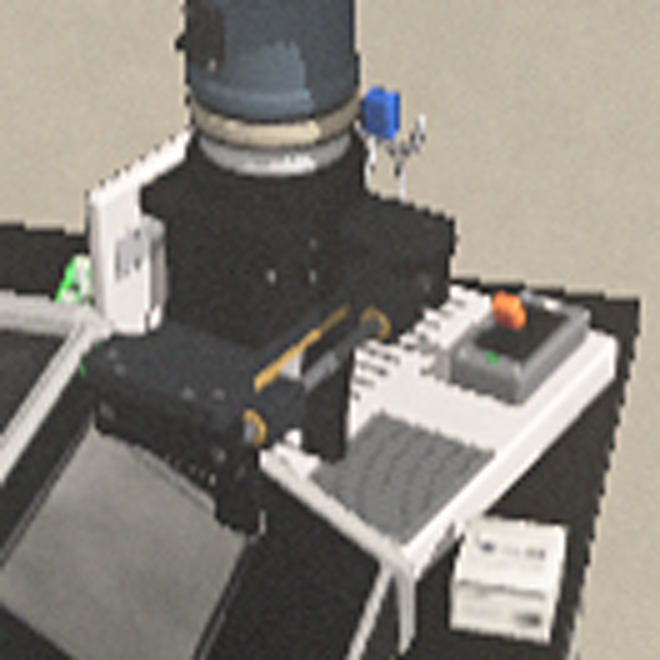

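View pics/zztop.png

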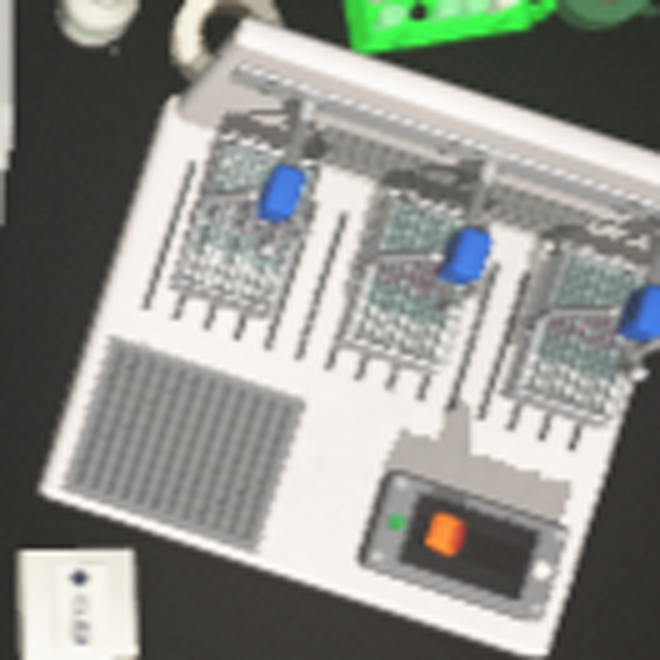

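```bash
python3 -m crank '[{"offset":[-0.04,0,0],"spin":0},{"offset":[0,-0.03,-0.03],"spin":0},{"offset":[0,-0.03,-0.035],"spin":0},{"offset":[0,-0.02,-0.04],"spin":0},{"offset":[0,0,-0.045],"spin":0},{"offset":[0,0,-0.045],"spin":0},{"offset":[0,0,-0.045],"spin":0},{"offset":[0,0,0],"spin":0},{"offset":[0,0,0],"spin":0},{"offset":[0,0,0],"spin":0}]'
python3 - <<'E'
from wire import *
from lev import lever
from rk import racks
st()
for n in("top","side"):
    p=cap(n,"y"+n); lever(p); W=cloud(p)
    for rr,_ in racks(p,False): print("tab local",to_loc([[*rr[0],.2]])[0].round(4))
    c=proj(p,to_w([-.03,.03,.1]))[0]; crop(p,c,"yy"+n,66,5)
    for r in bot.regions_of("glue_stick",p)[:1]:
        q=W[r["region"]]; print(n,"glue",round(r["p"],2),np.nanmedian(q,0).round(3))
E
```

```text
time_s: 46.7
position: [0.5192, 0.3763, 0.4666]
tcp_rot: [[-0.001, 0.941, -0.337], [-0.001, -0.337, -0.941], [-1.0, -0.001, 0.001]]
force: [-0.5, -0.1, -0.5]
opening: 0.689
t 46.7 grasp W [0.519  0.3761 0.3026] loc [-0.291   0.5924  0.3026] jaw -109.72 tilt [-0.0013 -0.0011 -1.    ] F [-0.47 -0.15 -0.46] open 60.0 j6 135.7
lever 49 angle 0.52 resid 1.08 at -.55,-.45 [np.float64(36.98), np.float64(35.76), np.float64(33.02), np.float64(1.83), np.float64(1.14)]
tab local [0.0107 0.0972 0.2   ]
tab local [0.0102 0.002  0.2   ]
tab local [ 0.0125 -0.09    0.2   ]
top glue 0.49 [0.444 0.116 0.083]
lever 30 angle 0.47 resid 1.28 at -.55,-.45 [np.float64(35.9), np.float64(34.8), np.float64(32.31), np.float64(1.36), np.float64(2.59)]
tab local [ 0.0027 -0.0909  0.2   ]
tab local [0.0071 0.0062 0.2   ]
tab local [0.009  0.1001 0.2   ]
side glue 0.47 [0.439 0.125 0.053]
```

View pics/yyside.png

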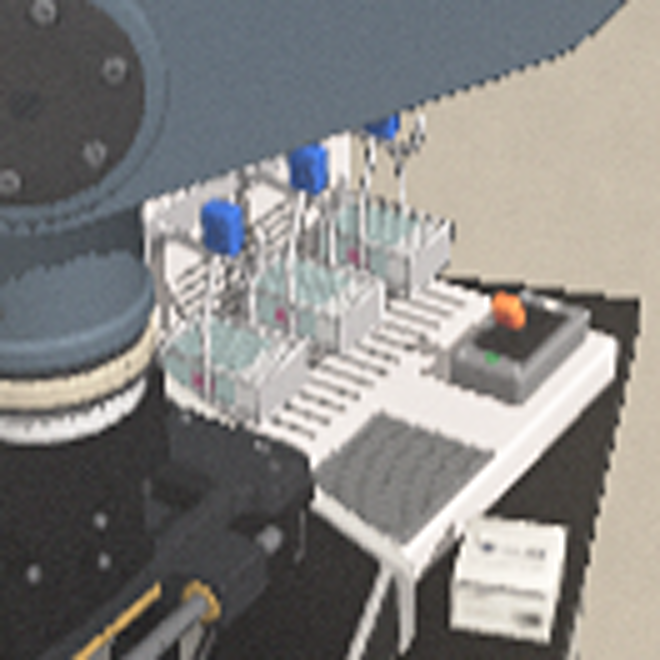

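```bash
python3 -c "
from rig import bot
print(bot.hand_in())"
```

```text
the job is handed in; nothing more can be done
None
```

The job is done and handed in at about 47 s of the 210 s allowed. `hand_in` gives no verdict, so the results below are from my own checks.

- **Lever off:** I pushed it to its OFF stop, where the force jumped to about 17 N. The cameras put it at -0.55 and -0.60 rad. It was still there before the final throw.
- **Carton:** it now stands upright on the bench by the dryer's front-left corner, at about (0.432, -0.108), with its top 42 mm above the bench.
- **Racks:** all three were present and now hang upright, each on its own hook.
    - In the last top view the tabs sit 10–12 mm behind the middle of the seats.
    - The side view put them at 3–9 mm, with more noise.
    - Tab tops read 214–215 mm against the 213 mm expected.
- **Lever on:** I threw it to its ON stop, felt as a hard stop at about 14 N. The cameras read 0.52 and 0.47 rad, slightly under 0.55. The OFF readings lean the same way by a similar amount, so I put this down to a calibration offset and took the force stop as decisive.
- **Bystanders:** the glue stick and the bottle read within 1–2 mm of where they started.
- **Knocked rack:** I saw no rack move on its own.
- **Arm:** it was clear of everything at hand-in.

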